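# Change the filter cubes of a fluorescence illuminator

## Task

The lamp is lit, so first shut the shutter by pulling its rod right out, and leave it shut for as long as the drawer is open. Then pull the cube drawer right out, set every old bare-metal filter cube upright in the grey tray and seat each new cube flat and fully home in the pocket with its colour, stripe towards the drawer's handle; hold the cubes gently, they are cemented glass, and leave the bottle and lenses standing by alone. Finally push the drawer fully in and open the shutter again by pushing its rod right in.

Things in the scene. Friction and masses are not known exactly. Their poses are not given: they have to be found in the camera images.
- shutter (a joint): push-pull shutter rod, m: 0 = pushed in (shutter open), 0.03 = pulled out (shutter shut; a red band shows on the rod). It moves along the illuminator's -x (towards the robot), with about 1.5 N of friction, and stays where it is left.
- shutter_knob (a point): grip point on the shutter rod's upright black knob, 13 x 13 mm and 26 mm tall; this point is 44 mm above the worktop, 8 mm below the knob's top; the rod runs 12 mm below it. The knob stands left of the drawer, 110 mm to the left of the illuminator's middle. Axes as the illuminator's.
- drawer (a joint): cube drawer, m: 0 = shut, 0.11 = fully out. It moves along the illuminator's -x (towards the robot), with about 2 N of friction, and stays where it is left. A seated cube passes under the hood with 4 mm to spare; one not down in its pocket jams there. A shelf unit stands behind and above the illuminator: keep the arm in front of it.
- drawer_handle (a point): middle of the drawer's steel handle bar: 90 mm along y, 10 mm in x, 12 mm tall, 28 mm above the worktop, its middle 41 mm in front of the drawer's white front plate (12 mm thick, top 56 mm above the worktop, a coloured mark before each pocket), on two 7 mm rods at y = +-35 mm. Axes as the illuminator's.
- changer: four-channel fluorescence illuminator, fixed: white hood 196 mm wide (y), 100 mm deep, 63 mm high, a heat sink behind it to x = +140 mm, a shutter box on its left to y = +122 mm, 46 mm high; origin on the worktop under the middle of the hood's front, x into the hood, y to the left. Front opening 184 mm wide, 56 mm high; the drawer in it carries a dark plate with four pockets.
- pocket_blue (a point): middle of the floor of the pocket with the blue mark, 24 mm above the worktop: 43 (x) by 37 mm (y), 10 mm deep, mouth bevelled 2 mm; plate top 34 mm above the worktop. From the left (+y): blue, green, yellow, red, 43 mm apart. Moves with the drawer; axes as the illuminator's. Drawer out: hood's front 56 mm behind it, front plate's rear face 54 mm before it.
- pocket_green (a point): middle of the floor of the pocket with the green mark, 24 mm above the worktop: 43 (x) by 37 mm (y), 10 mm deep, mouth bevelled 2 mm; plate top 34 mm above the worktop. From the left (+y): blue, green, yellow, red, 43 mm apart. Moves with the drawer; axes as the illuminator's. Drawer out: hood's front 56 mm behind it, front plate's rear face 54 mm before it.
- pocket_yellow (a point): middle of the floor of the pocket with the yellow mark, 24 mm above the worktop: 43 (x) by 37 mm (y), 10 mm deep, mouth bevelled 2 mm; plate top 34 mm above the worktop. From the left (+y): blue, green, yellow, red, 43 mm apart. Moves with the drawer; axes as the illuminator's. Drawer out: hood's front 56 mm behind it, front plate's rear face 54 mm before it.
- pocket_red (a point): middle of the floor of the pocket with the red mark, 24 mm above the worktop: 43 (x) by 37 mm (y), 10 mm deep, mouth bevelled 2 mm; plate top 34 mm above the worktop. From the left (+y): blue, green, yellow, red, 43 mm apart. Moves with the drawer; axes as the illuminator's. Drawer out: hood's front 56 mm behind it, front plate's rear face 54 mm before it.
- cube_blue: new filter cube: black block 40 mm (x) by 34 mm (y), 28 mm tall (its lowest 3 mm, the foot, 1.5 mm narrower on every side), 70 g, with a blue stripe along the -x edge of its top; origin in the middle of its underside, z up. Cemented glass: grip it with 15 N or less (30 N over both fingers). Best held across its 40 mm, near its top. Some stand on a blue pad 2 mm thick. May be absent.
- stripe_blue (a point): middle of the blue stripe on the cube's top, 14.5 mm to -x of its middle.
- cube_green: new filter cube: black block 40 mm (x) by 34 mm (y), 28 mm tall (its lowest 3 mm, the foot, 1.5 mm narrower on every side), 70 g, with a green stripe along the -x edge of its top; origin in the middle of its underside, z up. Cemented glass: grip it with 15 N or less (30 N over both fingers). Best held across its 40 mm, near its top. Some stand on a blue pad 2 mm thick. May be absent.
- stripe_green (a point): middle of the green stripe on the cube's top, 14.5 mm to -x of its middle.
- cube_yellow: new filter cube: black block 40 mm (x) by 34 mm (y), 28 mm tall (its lowest 3 mm, the foot, 1.5 mm narrower on every side), 70 g, with a yellow stripe along the -x edge of its top; origin in the middle of its underside, z up. Cemented glass: grip it with 15 N or less (30 N over both fingers). Best held across its 40 mm, near its top. Some stand on a blue pad 2 mm thick. May be absent.
- stripe_yellow (a point): middle of the yellow stripe on the cube's top, 14.5 mm to -x of its middle.
- cube_red: new filter cube: black block 40 mm (x) by 34 mm (y), 28 mm tall (its lowest 3 mm, the foot, 1.5 mm narrower on every side), 70 g, with a red stripe along the -x edge of its top; origin in the middle of its underside, z up. Cemented glass: grip it with 15 N or less (30 N over both fingers). Best held across its 40 mm, near its top. Some stand on a blue pad 2 mm thick. May be absent.
- stripe_red (a point): middle of the red stripe on the cube's top, 14.5 mm to -x of its middle.
- old_1: old filter cube, bare aluminium without stripe, same size and delicacy as the new ones; if present, it sits in the blue pocket at the start.
- old_2: old filter cube, bare aluminium without stripe, same size and delicacy as the new ones; if present, it sits in the green pocket at the start.
- old_3: old filter cube, bare aluminium without stripe, same size and delicacy as the new ones; if present, it sits in the yellow pocket at the start.
- old_4: old filter cube, bare aluminium without stripe, same size and delicacy as the new ones; if present, it sits in the red pocket at the start.
- tray: grey tray for old cubes, fixed, 96 (x) by 120 mm (y), walls 4 mm thick and 14 mm high, floor 4 mm above the worktop; origin under its middle.
- oil_bottle: amber bottle, 31 mm wide, 72 mm tall, a bystander; origin under its middle.
- lens_40: objective lens, 27 mm wide, 48 mm tall, a bystander; origin under its middle.

How it is judged:
By the outcome, as a careful person would: the job done as asked, in the order asked, and still so for the second after the job is handed in, with the robot touching nothing.
Of cube_blue, cube_green, cube_yellow, cube_red only 3 to 4 are there at a start; the rules pass over those that are not, and their reading is None.
Of old_1, old_2, old_3, old_4 only 1 to 2 are there at a start; the rules pass over those that are not, and their reading is None.
At some moment in a run one of cube_blue, cube_green, cube_yellow, cube_red may be knocked a few centimetres aside while the robot is not near it.
Once in a run the grip may slacken for a moment while it holds something.
It also fails if it takes over 210 s, if anything falls off the work surface, if the arm or the gripper's body presses on something with over 40 N, if the wrist force passes 120 N, or if a joint passes its speed limit or range.

## Robot

A 6-joint arm with a two-finger parallel gripper is mounted at the origin on a cart in front of the work surface, level with it; the furniture and walls round the work are solid. World frame = base frame: x ahead of the robot, y to its left, z up, the work surface at z = 0. Lengths are in m, angles in degrees, forces in N, time in s.
With the tool pointing down it reaches from about 0.3 to 0.75 m from the base axis. Payload 8.5 kg.
Tool frame: the origin (TCP) lies midway between the tips of the shut fingers; the grasp point (between the pads) lies 19 mm behind it; z points along the fingers, y is the line along which they close (so a half turn about z gives the same grasp; the last joint's range is limited). The gripper opens to 85 mm and grips with 20 to 120 N. Pads are 22 mm wide; open, the fingers measure 114 mm over their backs; the gripper's body (76 mm by 85 mm) begins 54 mm behind the grasp point. The pads swing forward as they close: fully open they stand 13 mm farther back than shut.
Start: joints at [-87.279, 21.807, 74.336, -0, 83.858, -12.336], TCP at [0.143, -0.531, 0.231] pointing down, gripper open.
Joint ranges: [-178.18, 178.18], [-50.72, 133.34], [12.68, 142.11], [-81.47, 261.47], [9.98, 163.14], [-165.26, 165.26]. Speed limits (degrees/s): [136.94, 136.94, 180, 180, 180, 180].

## Interface

Orientations are given as a 3x3 rotation matrix whose columns are the frame's x, y, z axes.
In Python, from rig import env, viewer, recognise, pinpoint gives the robot as it stands.
- The arm moves only by the tool move_arm, never from a script. Its argument "plan" is text: rows parted by semicolons, each of 7 numbers parted by spaces: the shift along the tool's x, y, z in m, then the turn, a rotation vector about the tool's x, y, z in rad, then the finger opening in m, from 0 to 0.0854. A call has 1 to 12 rows; each row shifts and turns the commanded pose from where the row before left it, along the tool's axes as they then stand; what a row does not reach is not made up. A row lasts 1/8 s, in which the tool goes at most 62.5 mm and 10.7 degrees, less where a joint would pass 70% of its speed; a pose out of reach is approached as far as the arm can. A call is refused whole if a number of a shift passes 0.0625 or a number of a turn 0.188, either way. A call with a gripper value outside its range is refused whole. The fingers move at their own pace and stop on an object; "grip_force" is the grip in N (left out, the last holds). Time passes only in rows, so rows that do not move let the fingers close. It gives the time, the measured TCP pose, the force, the opening and the grip force at its end, in the units of the state.
- env.observe(): the state, without advancing time (a new reading comes with each control period).
- viewer.get_image(name): name is "scene" or "top" or "wrist"; returns (picture, depth): 400x640x3 uint8, red, green, blue; 400x640 float32, m along the optical axis (not along the pixel's ray), 0 where there is no reading.
- viewer.calibration(name): a dict with "fx", "fy", "cx", "cy" (pixels), "k1" (the pictures are not rectified: a ray, as slopes to the right and down, at radius r is drawn at 1 + k1 r^2 times it, then the intrinsics apply), "R" (3x3) and "t" (3): a world point X has camera coordinates R X + t. Camera axes: x right, y down, z forward; pixel columns grow to the right and rows downward; lengths in m; the calibration is good to about 2 mm. A picture is of the moment at which its call begins: read the wrist's pose just before it. calibration takes no time and is no camera call; for the wrist camera it gives the pose at the moment of the call.
- env.close_job(): hands the job in; it is judged then, once.
Trained networks look in the newest picture that a camera, given by its name, has taken for a name from the list of things; names that differ only in an ending like _2 or _b are one class to them, and where a whole thing is asked for, a point or a joint stands for the part that bears it (a point fixed in the world has none). Each returns a list of dicts, best first, with "conf" (0 to 1); they miss things now and then, are a little off and sometimes report something else, mostly with a low value. They report only what shows in the picture. A call takes as long as a camera call.
- recognise(camera, name): "extent" ([centre column, centre row, width, height] in pixels, round what is visible of it).
- pinpoint(camera, name): "pixel" ([column, row] in pixels: a listed point, or the origin of a listed thing).
The state is a dict: "time_s": time; "q": joint angles; "qvel": joint speeds; "joint_efforts": joint torques, N m; "position": TCP position; "tool_rot": TCP orientation; "ft_force": force on the tool from outside, world axes, zero at the start; "wrist_torque": the same for the moment, N m; "grip_width": finger opening in m; "gripper_force": force on a finger pad.
Only numpy, scipy, OpenCV 4.12 (cv2) and the standard library are available. Lean on these libraries where they do the work, as an engineer would, in place of code of your own. Each camera call takes 0.05 s, during which the arm holds its last target. There are 200 camera calls.

## Working session

There is one attempt and no reset: what is moved stays moved. The work goes in short steps, Python scripts to look and compute and a tool call to move; the robot and the scene stay as the last step left them, time stands still between calls to the robot, and variables do not carry over. Pictures are saved under pics/ and viewed, at most 14 in all, crops included, and the job is handed in when it is done.

Besides the shell and the picture viewer there is one more tool, called after ">>>" by a JSON object that holds its "method" and its "body", one argument or row to a line. move_arm: Moves the arm, as the interface text tells. Its arguments: {"type":"object","properties":{"plan":{"type":"string"},"grip_force":{"type":"number"}},"required":["plan"]}

```bash
ls; mkdir -p pics; cat > h.py <<'E'
import numpy as np, cv2
from rig import env, viewer, recognise, pinpoint
def grab(n, save=None):
    cal=viewer.calibration(n); im,d=viewer.get_image(n)
    if save: cv2.imwrite('pics/'+save, im[:,:,::-1])
    return im,d,cal
def ray(cal,px):
    K=np.array([[cal['fx'],0,cal['cx']],[0,cal['fy'],cal['cy']],[0,0,1.]])
    u=cv2.undistortPoints(np.array([[px]],float),K,np.array([cal['k1'],0,0,0.]))[0,0]
    R=np.array(cal['R']);t=np.array(cal['t'])
    return -R.T@t, R.T@np.array([u[0],u[1],1.])
def atz(cal,px,z):
    o,d=ray(cal,px); return o+d*(z-o[2])/d[2]
def atd(cal,d,px):
    o,r=ray(cal,px); c,w=int(round(px[0])),int(round(px[1]))
    p=d[max(w-1,0):w+2,max(c-1,0):c+2]; p=p[p>0]
    return o+r*np.median(p) if p.size else None
def proj(cal,X):
    K=np.array([[cal['fx'],0,cal['cx']],[0,cal['fy'],cal['cy']],[0,0,1.]])
    rv=cv2.Rodrigues(np.array(cal['R'],float))[0]
    return cv2.projectPoints(np.array([X],float),rv,np.array(cal['t'],float),K,np.array([cal['k1'],0,0,0.]))[0][0,0]
E
python3 - <<'E'
from h import *
np.set_printoptions(precision=4,suppress=True)
s=env.observe(); print(s)
for n in ['scene','top']:
    im,d,cal=grab(n,n+'0.png')
    print(n,{k:np.round(v,3).tolist() for k,v in cal.items()})
E
```

```text
pics
{'time_s': 0.0, 'q': array([-87.2765,  21.8404,  74.3843,  -0.    ,  83.8576, -12.3367]), 'qvel': array([-0.0325, -0.0099, -0.0354,  0.0264,  0.0379,  0.0268]), 'joint_efforts': array([  0.0024, -44.8455, -23.1277,  -0.0001,   0.0047,   0.    ]), 'position': array([ 0.1429, -0.5308,  0.2307]), 'tool_rot': array([[ 0.9657,  0.2598, -0.0001],
       [ 0.2598, -0.9657,  0.0014],
       [ 0.0003, -0.0014, -1.    ]]), 'ft_force': array([ 0.0182, -0.8085, -0.093 ]), 'wrist_torque': array([-0.0092,  0.0443,  0.0377]), 'gripper_force': 0.0, 'grip_width': 0.08562696320001674}
scene {'fx': 396.195, 'fy': 396.195, 'cx': 325.981, 'cy': 203.017, 'k1': -0.042, 'R': [[-0.662, -0.749, 0.02], [-0.386, 0.318, -0.866], [0.642, -0.581, -0.5]], 't': [0.399, 0.259, 0.952]}
top {'fx': 443.512, 'fy': 443.512, 'cx': 304.895, 'cy': 198.074, 'k1': 0.023, 'R': [[-0.002, -1.0, -0.001], [-0.996, 0.003, -0.091], [0.091, 0.001, -0.996]], 't': [0.052, 0.586, 1.12]}
```

View pics/top0.png

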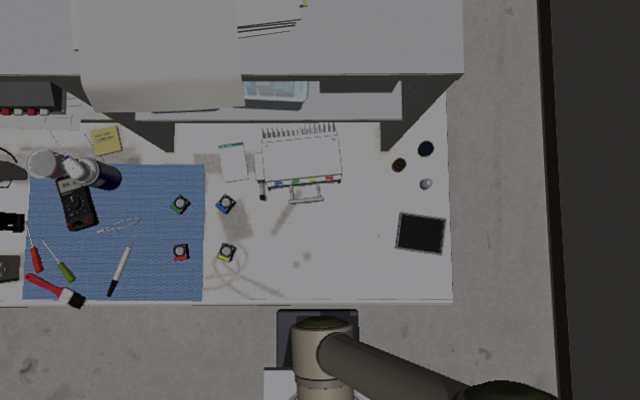

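View pics/scene0.png

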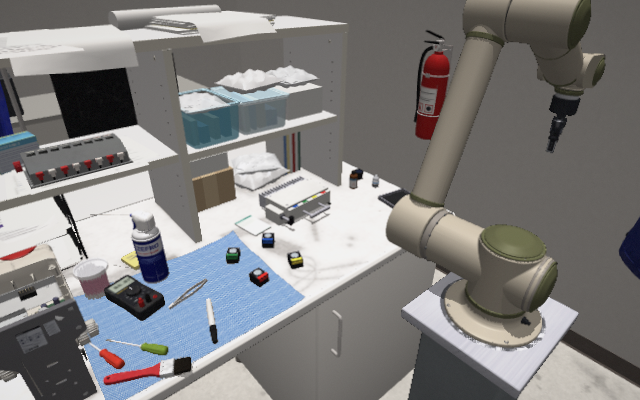

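```bash
python3 - <<'E'
from h import *
np.set_printoptions(precision=4,suppress=True)
Z=dict(shutter_knob=.044,drawer_handle=.028,changer=0,tray=0,oil_bottle=0,lens_40=0,cube_blue=0,cube_green=0,cube_yellow=0,cube_red=0,stripe_blue=.028,stripe_green=.028,stripe_yellow=.028,stripe_red=.028,pocket_blue=.024,pocket_red=.024)
for c in ['top','scene']:
    im,d,cal=grab(c)
    for n,z in Z.items():
        for r in pinpoint(c,n)[:3]:
            if r['conf']>.25: print(c,n,round(r['conf'],2),np.round(r['pixel'],1),atz(cal,r['pixel'],z),'depth',atd(cal,d,r['pixel']))
print(env.observe()['time_s'])
E
```

```text
top shutter_knob 0.63 [262.  197.5] [0.5868 0.1594 0.044 ] depth [0.5861 0.1587 0.0512]
top changer 0.82 [304.3 181.2] [0.634  0.0517 0.    ] depth [0.6267 0.0516 0.0567]
top changer 0.28 [397.3 164.9] [ 0.677  -0.1958  0.    ] depth [ 0.6672 -0.1835  0.0589]
top tray 0.55 [421.1 234.1] [ 0.4935 -0.2541  0.    ] depth [ 0.4934 -0.2525  0.0059]
top oil_bottle 0.64 [401.1 169.2] [ 0.6655 -0.2056  0.    ] depth [ 0.657  -0.1939  0.0538]
top lens_40 0.4 [418.5 182.9] [ 0.6286 -0.2508  0.    ] depth [ 0.6284 -0.2503  0.0018]
top cube_blue 0.51 [223.  203.3] [0.5757 0.2665 0.    ] depth [0.5733 0.2608 0.031 ]
top cube_blue 0.31 [422.3 186.5] [ 0.619  -0.2606  0.    ] depth [ 0.6163 -0.2543  0.0236]
top cube_green 0.82 [179.  206.6] [0.5673 0.3822 0.    ] depth [0.5651 0.3735 0.0307]
top cube_green 0.35 [224.1 203.1] [0.5763 0.2637 0.    ] depth [0.5738 0.258  0.0311]
top cube_yellow 0.51 [225.9 251.6] [0.4491 0.2571 0.    ] depth [0.4499 0.2516 0.0307]
top cube_red 0.57 [183.7 251.9] [0.4487 0.3671 0.    ] depth [0.4496 0.3584 0.0319]
top stripe_blue 0.68 [222.2 206.4] [0.5655 0.2633 0.028
[... 1111 characters left out ...]
0.7 [233.6 260. ] [0.569  0.3737 0.    ] depth [0.5512 0.3823 0.0151]
scene cube_yellow 0.46 [291.3 261.8] [0.4597 0.2553 0.    ] depth [0.4362 0.2724 0.023 ]
scene stripe_blue 0.61 [270.  238.3] [0.5571 0.2577 0.028 ] depth [0.5557 0.2587 0.0292]
scene stripe_green 0.47 [231.7 253.6] [0.5639 0.3794 0.028 ] depth [0.5586 0.3819 0.0323]
scene stripe_yellow 0.46 [297.1 261.1] [0.4235 0.2625 0.028 ] depth [0.4277 0.2593 0.0238]
scene stripe_red 0.51 [263.7 273.5] [0.4382 0.359  0.028 ] depth [0.4329 0.3622 0.0331]
scene pocket_blue 0.72 [282.3 204.1] [0.6999 0.1102 0.024 ] depth [0.6474 0.1467 0.061 ]
scene pocket_red 0.86 [306.3 192.2] [ 0.7139 -0.0045  0.024 ] depth [0.6613 0.0379 0.0606]
1.8
```

```bash
cat >> h.py <<'E'
def cloud(cal,d):
    v,u=np.mgrid[0:d.shape[0],0:d.shape[1]]
    K=np.array([[cal['fx'],0,cal['cx']],[0,cal['fy'],cal['cy']],[0,0,1.]])
    n=cv2.undistortPoints(np.stack([u.ravel(),v.ravel()],1).astype(float)[:,None],K,np.array([cal['k1'],0,0,0.]))[:,0]
    P=np.c_[n,np.ones(len(n))]*d.ravel()[:,None]
    W=(P-np.array(cal['t']))@np.array(cal['R'])
    W=W.reshape(*d.shape,3); W[d<=0]=np.nan; return W
E
python3 - <<'E'
from h import *
np.set_printoptions(precision=4,suppress=True)
im,d,cal=grab('top'); W=cloud(cal,d)
im=im.astype(int)
x,y,z=W[...,0],W[...,1],W[...,2]
def rect(m,nm):
    m=m.astype(np.uint8); n,l,s,c=cv2.connectedComponentsWithStats(m)
    for i in range(1,n):
        if s[i,4]<25: continue
        p=W[l==i]; r=cv2.minAreaRect((p[:,:2]*1000).astype(np.float32))
        print(nm,s[i,4],'c',np.round(r[0],1),'size',np.round(r[1],1),'ang',round(r[2],1),'z',np.median(p[:,2]).round(4))
roi=(x<0.72)&(x>0.35)&(y<0.45)
rect(roi&(z>.055)&(z<.075)&(y<.2)&(y>-.1),'hood')
rect(roi&(z>.02)&(z<.04)&(y>.2),'cubes')
rect((x<.6)&(z>.018)&(z<.06)&(y<.2)&(y>-.1),'handle/knob')
rect((x<.6)&(y<-.15)&(z>.008)&(z<.03),'tray')
rect((z>.03)&(y<-.15)&(x<.75)&(z<.1),'bystanders')
hi=(z>.1)&(x>.3)&(y>-.3)&(y<.4); print('high min x', np.nanmin(x[hi]), 'z there', z[hi][np.argsort(x[hi])[:8]], x[hi][np.argsort(x[hi])[:8]])
for X in (.60,.62,.64): 
    pass
for r in range(180,204): print(r, np.round(1000*x[r,300:301]), np.round(1000*z[r,[258,262,264,300,307]]))
E
```

```text
hood 2926 c [673.6  59.7] size [106.4 196.4] ang 4.9 z 0.0643
cubes 228 c [570.6 373.9] size [35.2 41.2] ang 52.6 z 0.0311
cubes 218 c [572.4 257.9] size [34.3 41.5] ang 51.9 z 0.0295
cubes 229 c [449. 369.] size [41.1 34.6] ang 8.8 z 0.0309
cubes 224 c [447.6 254. ] size [35.1 41.3] ang 70.7 z 0.0297
handle/knob 39 c [589.9 160.4] size [18.8 12.1] ang 1.0 z 0.0513
handle/knob 174 c [586.9  50. ] size [26.5 87.6] ang 0.8 z 0.0342
tray 379 c [ 495.2 -249. ] size [122.9  95.8] ang 81.6 z 0.0141
bystanders 147 c [ 717.6 -265.3] size [37.4 37.5] ang 26.5 z 0.0322
bystanders 49 c [ 712.1 -160.6] size [ 2.  20.5] ang 0.1 z 0.0742
bystanders 151 c [ 670.5 -191.3] size [30.1 32.8] ang 21.4 z 0.0574
bystanders 77 c [ 623.2 -263.1] size [23.4 22.5] ang 79.8 z 0.0438
high min x 0.3000073177692847 z there [0.1601 0.6366 0.1612 0.6253 0.1242 0.6306 0.1366 0.1366] [0.3    0.3    0.3001 0.3002 0.3002 0.3002 0.3002 0.3002]
180 [629.] [44. 42. 65. 59. 60.]
181 [627.] [42. 39. 21. 58. 55.]
182 [624.] [39. 42. -2. 58. 59.]
183 [622.] [37. 27.  3. 54. 50.]
184 [622.] [ 4. 33.  4. 40. 25.]
185 [621.] [ 3. 38.  2. 24. -0.]
186 [621.] [-3. 40.  3.  6.  4.]
187 [618.] [-2. 34.  1.  3. -3.]
188 [616.] [-3. 35.  2.  1. -1.]
189 [613.] [ 4. 35.  0.  3.  1.]
190 [611.] [ 2. 33.  0. -2.  5.]
191 [608.] [ 5. 36.  2.  2.  0.]
192 [605.] [ 3. 36.  2.  2.  1.]
193 [602.] [ 2. 37.  2.  2.  2.]
194 [600.] [ 3. 39.  2. -0. -1.]
195 [597.] [-1. 52.  2.  1.  3.]
196 [594.] [ 5. 52. 40.  4. -3.]
197 [592.] [nan 53. 41.  0.  5.]
198 [589.] [ 2. 56. 42.  3. 34.]
199 [583.] [ 0. 49. 45. 37. 36.]
200 [581.] [ 1. 40.  4. 37. 40.]
201 [579.] [-0.  1.  1. 32. 33.]
202 [576.] [ 4.  2. -0. 35.  1.]
203 [576.] [ 3.  1.  5.  4. -0.]
```

```bash
cat >> h.py <<'E'
from scipy.spatial.transform import Rotation as Ro
def yawmat(a):  # tool y axis at world angle a (deg), z down
    a=np.radians(a); y=np.array([np.cos(a),np.sin(a),0]); z=np.array([0,0,-1.]); return np.c_[np.cross(y,z),y,z]
def plan(wps, grip, step=0.058, pose=None):
    """wps: list of (xyz, yaw_deg[, n]); prints rows from the measured pose"""
    s=env.observe(); p,R=(s['position'],s['tool_rot']) if pose is None else pose
    p=np.array(p);R=np.array(R)
    for w in wps:
        tp=np.array(w[0],float);TR=yawmat(w[1])
        rv=Ro.from_matrix(R.T@TR).as_rotvec()
        n=max(1,int(np.ceil(np.linalg.norm(tp-p)/step)),int(np.ceil(np.abs(rv).max()/.18)))
        if len(w)>2: n=max(n,w[2])
        rows=[]
        for i in range(n):
            q=p+(tp-p)/n; sh=np.round(R.T@(q-p),4); dv=np.round(rv/n,3)
            p=p+R@sh; R=R@Ro.from_rotvec(dv).as_matrix()
            rows.append(' '.join(f'{v:g}' for v in [*(sh+0),*(dv+0)])+f' {grip:g}')
        print(len(rows),'; '.join(rows))
        print('  -> ',np.round(p,4))
E
python3 - <<'E'
from h import *
np.set_printoptions(precision=4,suppress=True)
im,d,cal=grab('top'); W=cloud(cal,d); x,y,z=W[...,0],W[...,1],W[...,2]
for a in np.arange(-.3,.45,.1):
    m=(abs(y-a)<.05)&(z>.15)&(x>.55); k=np.argsort(x[m])[:3]; print(round(a,1),x[m][k],z[m][k])
s=env.observe(); c=viewer.calibration('wrist'); R=np.array(c['R']); t=np.array(c['t']); o=-R.T@t
print('cam in tool',s['tool_rot'].T@(o-s['position']),'\n',s['tool_rot'].T@R.T, c['fx'],c['cx'],c['cy'],c['k1'])
plan([([.46,.09,.30],5)],.0854)
E
```

```text
-0.3 [] []
-0.2 [0.7083 0.7085 0.7086] [0.5714 0.5668 0.5551]
-0.1 [0.7083 0.7084 0.7084] [0.5575 0.5609 0.5563]
0.0 [0.7083 0.7084 0.7085] [0.5504 0.5624 0.5696]
0.1 [0.6655 0.6656 0.6662] [0.5672 0.5671 0.5697]
0.2 [0.6595 0.6595 0.6596] [0.5687 0.5686 0.5684]
0.3 [0.6586 0.6589 0.6589] [0.5669 0.561  0.5659]
0.4 [0.7069 0.707  0.707 ] [0.5583 0.5617 0.5538]
cam in tool [ 0.0667  0.0005 -0.1444] 
 [[-0.0009 -0.9648 -0.2631]
 [ 1.     -0.0007 -0.001 ]
 [ 0.0007 -0.2631  0.9648]] 349.3224193424623 320.3552573530804 193.8603902109906 0.008018847456663585
13 0.036 -0.0398 -0.0053 0 0 -0.107 0.0854; 0.0369 -0.033 -0.0049 0 0 -0.107 0.0854; 0.0371 -0.0266 -0.0045 0 0 -0.107 0.0854; 0.0367 -0.0208 -0.0042 0 0 -0.107 0.0854; 0.0358 -0.0154 -0.0038 0 0 -0.107 0.0854; 0.0343 -0.0107 -0.0035 0 0 -0.107 0.0854; 0.0326 -0.0064 -0.0033 0 0 -0.107 0.0854; 0.0305 -0.0027 -0.003 0 0 -0.107 0.0854; 0.0283 0.0006 -0.0028 0 0 -0.107 0.0854; 0.0259 0.0033 -0.0026 0 0 -0.107 0.0854; 0.0234 0.0056 -0.0024 0 0 -0.107 0.0854; 0.021 0.0074 -0.0022 0 0 -0.107 0.0854; 0.0185 0.0089 -0.002 0 0 -0.107 0.0854
  ->  [ 0.3479 -0.1294  0.2758]
```

```bash
sed -i 's|q=p+(tp-p)/n;|q=p+(tp-p)/(n-i);|' h.py
python3 - <<'E'
from h import *
plan([([.48,.11,.20],5)],.05)
E
```

```text
13 0.0379 -0.0409 0.0024 0 0 -0.107 0.05; 0.042 -0.0366 0.0024 0 0 -0.107 0.05; 0.0457 -0.0319 0.0024 0 0 -0.107 0.05; 0.0488 -0.0269 0.0024 0 0 -0.107 0.05; 0.0514 -0.0215 0.0024 0 0 -0.107 0.05; 0.0534 -0.0159 0.0024 0 0 -0.107 0.05; 0.0548 -0.0101 0.0024 0 0 -0.107 0.05; 0.0556 -0.0042 0.0024 0 0 -0.107 0.05; 0.0557 0.0018 0.0024 0 0 -0.107 0.05; 0.0551 0.0077 0.0024 0 0 -0.107 0.05; 0.054 0.0136 0.0024 0 0 -0.107 0.05; 0.0523 0.0193 0.0025 0 0 -0.107 0.05; 0.0499 0.0248 0.0024 0 0 -0.107 0.05
  ->  [0.48 0.11 0.2 ]
```

>>> {"method": "move_arm", "body": {
  "plan": "0.038 -0.041 0.0025 0 0 -0.107 0.05; 0.042 -0.0365 0.0025 0 0 -0.107 0.05; 0.0455 -0.032 0.0025 0 0 -0.107 0.05; 0.049 -0.027 0.0025 0 0 -0.107 0.05; 0.0515 -0.0215 0.0025 0 0 -0.107 0.05; 0.0535 -0.016 0.0025 0 0 -0.107 0.05; 0.055 -0.01 0.0025 0 0 -0.107 0.05; 0.0555 -0.004 0.0025 0 0 -0.107 0.05; 0.0555 0.002 0.0025 0 0 -0.107 0.05; 0.055 0.0075 0.0025 0 0 -0.107 0.05; 0.054 0.0135 0.0025 0 0 -0.107 0.05; 0.0525 0.0195 0.0025 0 0 -0.107 0.05",
  "grip_force": 20
}}

```text
time_s: 3.4
position: [0.4551, 0.0628, 0.2015]
tool_rot: [[0.02, 1.0, 0.001], [1.0, -0.02, -0.0], [-0.0, 0.001, -1.0]]
ft_force: [0.5, -0.4, 0.8]
grip_width: 0.0499
gripper_force: 0.0
```

>>> {"method": "move_arm", "body": {
  "plan": "0.05 0.025 0.0025 0 0 -0.107 0.05; 0 0 0 0 0 0 0.05; 0 0 0 0 0 0 0.05"
}}

```text
time_s: 3.78
position: [0.4803, 0.1102, 0.1987]
tool_rot: [[-0.083, 0.997, -0.001], [0.997, 0.083, -0.0], [-0.0, -0.001, -1.0]]
ft_force: [-0.7, -0.2, 0.2]
grip_width: 0.0497
gripper_force: 0.0
```

```bash
python3 - <<'E'
from h import *
np.set_printoptions(precision=4,suppress=True)
s=env.observe(); print(s['position'],s['tool_rot'],s['time_s'],s['grip_width'])
im,d,cal=grab('wrist','w1.png'); W=cloud(cal,d); x,y,z=W[...,0],W[...,1],W[...,2]
np.savez('w1.npz',W=W,im=im)
def rect(m,nm):
    m=m.astype(np.uint8); n,l,st,c=cv2.connectedComponentsWithStats(m)
    for i in range(1,n):
        if st[i,4]<80: continue
        p=W[l==i]; r=cv2.minAreaRect((p[:,:2]*1000).astype(np.float32))
        print(nm,st[i,4],'px',c[i].round(),'c',np.round(r[0],1),'size',np.round(r[1],1),'ang',round(r[2],1),'z',np.median(p[:,2]).round(4))
rect((z>.022)&(z<.036)&(y>.2),'cubes'); rect((z>.02)&(z<.045)&(y<.2)&(x<.6),'handle'); rect((z>.047)&(z<.06)&(x<.62),'knob'); rect((z>.058)&(z<.07),'hood')
for n,zz in dict(shutter_knob=.044,drawer_handle=.028).items():
    for r in pinpoint('wrist',n)[:2]: print(n,r['conf'],r['pixel'],atz(cal,r['pixel'],zz))
E
```

```text
[0.4803 0.1102 0.1987] [[-0.0827  0.9966 -0.0006]
 [ 0.9966  0.0827 -0.0002]
 [-0.0001 -0.0006 -1.    ]] 3.775 0.04966944258187981
cubes 1121 px [296.  11.] c [447.4 240.3] size [45.8 21.5] ang 5.2 z 0.0299
cubes 1620 px [447.  15.] c [572.4 256.5] size [34.2 40.2] ang 51.0 z 0.03
handle 96 px [443. 128.] c [583.4 161.4] size [15.   6.7] ang 60.3 z 0.0378
handle 826 px [423. 224.] c [580.6  64. ] size [57. 29.] ang 77.0 z 0.0345
knob 261 px [454. 131.] c [586.9 159.9] size [12.7 12.2] ang 6.7 z 0.0528
knob 826 px [482. 183.] c [616.4 110.8] size [ 7.2 73.7] ang 0.1 z 0.0557
hood 22877 px [565. 231.] c [703.7  61.5] size [140.2 195.1] ang 6.1 z 0.0643
hood 87 px [489. 191.] c [622.  114.2] size [ 9.2 15. ] ang 2.9 z 0.0585
hood 92 px [484. 236.] c [626.1  72.7] size [ 8.9 16.8] ang 2.5 z 0.0584
hood 126 px [479. 279.] c [629.8  31.3] size [ 9.1 20.1] ang 8.1 z 0.0585
shutter_knob 0.75 [451.3, 129.4] [0.5871 0.1602 0.044 ]
shutter_knob 0.22 [463.8, 231.2] [0.6148 0.0706 0.044 ]
drawer_handle 0.97 [419.9, 242.4] [0.5822 0.05   0.028 ]
```

View pics/w1.png

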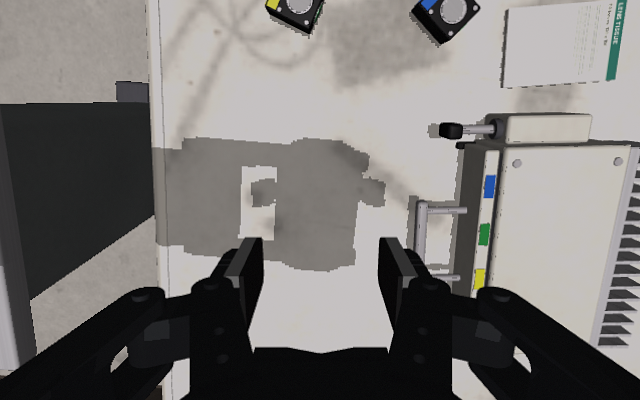

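```bash
cat >> h.py <<'E'
YAW=5.4; O=np.array([.634,.0549]); ex=np.array([np.cos(np.radians(YAW)),np.sin(np.radians(YAW))]); ey=np.array([-ex[1],ex[0]])
def ill(x,y,z): return [*(O+x*ex+y*ey),z]
def toill(p): v=np.array(p)[:2]-O; return np.array([v@ex,v@ey,*np.array(p)[2:]])
E
python3 - <<'E'
from h import *
print(toill([.5871,.1602,.044]),toill([.5822,.05,.028]))
plan([([.5871,.1602,.10],YAW),([.5871,.1602,.039],YAW)],.03)
E
```

```text
[-0.03678225  0.10924635  0.044     ] [-5.20312405e-02 -3.44299666e-06  2.80000000e-02]
3 0.014 0.0368 0.033 0 0 -0.004 0.03; 0.0139 0.0369 0.033 0 0 -0.004 0.03; 0.0137 0.0369 0.0331 0 0 -0.004 0.03
  ->  [0.5871 0.1602 0.1   ]
2 0 0 0.0305 0 0 -0.001 0.03; 0 0 0.0305 0 0 -0.001 0.03
  ->  [0.5871 0.1602 0.039 ]
```

>>> {"method": "move_arm", "body": {
  "plan": "0.014 0.037 0.033 0 0 -0.004 0.03; 0.014 0.037 0.033 0 0 -0.004 0.03; 0.0137 0.037 0.033 0 0 -0.004 0.03; 0 0 0 0 0 0 0.03; 0 0 0.02 0 0 0 0.03; 0 0 0.02 0 0 0 0.03; 0 0 0.01 0 0 0 0.03; 0 0 0.011 0 0 0 0.03; 0 0 0 0 0 0 0.03; 0 0 0 0 0 0 0; 0 0 0 0 0 0 0; 0 0 0 0 0 0 0",
  "grip_force": 30
}}

```text
time_s: 5.42
position: [0.5879, 0.1615, 0.0395]
tool_rot: [[-0.095, 0.995, 0.001], [0.995, 0.095, -0.0], [-0.0, 0.001, -1.0]]
ft_force: [-1.3, -0.1, 5.6]
grip_width: 0.0121
gripper_force: 31.5
```

>>> {"method": "move_arm", "body": {
  "plan": "0 -0.01 0 0 0 0 0; 0 -0.01 0 0 0 0 0; 0 -0.007 0 0 0 0 0; 0 -0.004 0 0 0 0 0; 0 0 0 0 0 0 0; 0 0 0 0 0 0 0"
}}

```text
time_s: 6.18
position: [0.5597, 0.1587, 0.0396]
tool_rot: [[-0.094, 0.995, 0.008], [0.996, 0.094, 0.001], [-0.0, 0.008, -1.0]]
ft_force: [12.4, 0.3, -1.1]
grip_width: 0.0118
gripper_force: 31.0
```

>>> {"method": "move_arm", "body": {
  "plan": "0 -0.002 0 0 0 0 0; 0 0 0 0 0 0 0; 0 0 0 0 0 0 0"
}}

```text
time_s: 6.55
position: [0.5595, 0.1586, 0.0397]
tool_rot: [[-0.094, 0.995, 0.012], [0.996, 0.094, 0.001], [0.0, 0.013, -1.0]]
ft_force: [19.5, 2.0, -7.1]
grip_width: 0.0117
gripper_force: 33.2
```

```bash
python3 - <<'E'
from h import *
s=env.observe()
plan([([.557,.1583,.09],YAW),(ill(-.052,0,.09),YAW),(ill(-.052,0,.012),YAW)],.034,pose=([.557,.1583,.039],yawmat(YAW)))
E
```

```text
1 0 0 -0.051 0 0 0 0.034
  ->  [0.557  0.1583 0.09  ]
2 -0.0551 0.0075 0 0 0 0 0.034; -0.0551 0.0074 0 0 0 0 0.034
  ->  [0.5822 0.05   0.09  ]
2 0 0 0.039 0 0 0 0.034; 0 0 0.039 0 0 0 0.034
  ->  [0.5822 0.05   0.012 ]
```

>>> {"method": "move_arm", "body": {
  "plan": "0 0 0 0 0 0 0.034; 0 0 0 0 0 0 0.034; 0 0 -0.03 0 0 0 0.034; 0 0 -0.03 0 0 0 0.034; 0 0 0 0 0 0 0.034"
}}

```text
time_s: 7.18
position: [0.5551, 0.1586, 0.1006]
tool_rot: [[-0.095, 0.995, 0.003], [0.995, 0.095, 0.0], [-0.0, 0.003, -1.0]]
ft_force: [-0.1, -0.2, -0.3]
grip_width: 0.0339
gripper_force: 0.0
```

>>> {"method": "move_arm", "body": {
  "plan": "-0.055 0.008 0 0 0 0 0.034; -0.0555 0.0085 0 0 0 0 0.034; 0 0 0 0 0 0 0.034; 0 0 0.04 0 0 0 0.034; 0 0 0.03 0 0 0 0.034; 0 0 0.018 0 0 0 0.034; 0 0 0 0 0 0 0.034; 0 0 0 0 0 0 0; 0 0 0 0 0 0 0; 0 0 0 0 0 0 0",
  "grip_force": 40
}}

```text
time_s: 8.43
position: [0.5808, 0.0509, 0.0103]
tool_rot: [[-0.095, 0.995, -0.002], [0.995, 0.095, 0.001], [0.001, -0.002, -1.0]]
ft_force: [-2.2, 5.0, 0.5]
grip_width: 0.0095
gripper_force: 40.8
```

Gripped the bar (9.5 mm). Pull 110 mm.

>>> {"method": "move_arm", "body": {
  "plan": "0 -0.02 0 0 0 0 0; 0 -0.025 0 0 0 0 0; 0 -0.025 0 0 0 0 0; 0 -0.02 0 0 0 0 0; 0 -0.012 0 0 0 0 0; 0 -0.006 0 0 0 0 0; 0 -0.003 0 0 0 0 0; 0 0 0 0 0 0 0; 0 0 0 0 0 0 0"
}}

```text
time_s: 9.55
position: [0.4713, 0.0398, 0.0103]
tool_rot: [[-0.095, 0.996, -0.001], [0.996, 0.095, 0.001], [0.001, -0.0, -1.0]]
ft_force: [1.7, 6.4, -7.6]
grip_width: 0.0095
gripper_force: 40.2
```

>>> {"method": "move_arm", "body": {
  "plan": "0 -0.002 0 0 0 0 0; 0 -0.001 0 0 0 0 0; 0 0 0 0 0 0 0; 0 0 0 0 0 0 0"
}}

```text
time_s: 10.05
position: [0.4713, 0.0398, 0.0104]
tool_rot: [[-0.094, 0.996, 0.006], [0.996, 0.094, 0.001], [0.001, 0.006, -1.0]]
ft_force: [14.8, 11.7, -18.5]
grip_width: 0.0092
gripper_force: 39.0
```

>>> {"method": "move_arm", "body": {
  "plan": "0 0.003 0 0 0 0 0.03; 0 0 0 0 0 0 0.04; 0 0 0 0 0 0 0.04; 0 0 -0.05 0 0 0 0.04; 0 0 -0.06 0 0 0 0.04; 0.02 0.02 -0.06 0 0 0 0.04; 0.02 0.02 -0.04 0 0 0 0.04; 0 0 0 0 0 0 0.04; 0 0 0 0 0 0 0.04"
}}

```text
time_s: 11.18
position: [0.5053, 0.0816, 0.2163]
tool_rot: [[-0.095, 0.995, -0.002], [0.995, 0.095, -0.0], [0.0, -0.002, -1.0]]
ft_force: [0.5, 0.0, -1.6]
grip_width: 0.0399
gripper_force: 0.0
```

```bash
python3 - <<'E'
from h import *
np.set_printoptions(precision=4,suppress=True)
s=env.observe(); print(s['position'],s['tool_rot'],s['time_s'],s['ft_force'])
im,d,cal=grab('wrist','w2.png'); W=cloud(cal,d); x,y,z=W[...,0],W[...,1],W[...,2]
np.savez('w2.npz',W=W,im=im)
for n in ['pocket_blue','pocket_green','pocket_yellow','pocket_red']:
    for r in pinpoint('wrist',n)[:1]: p=atz(cal,r['pixel'],.024); print(n,round(r['conf'],2),r['pixel'],p,toill(p),atd(cal,d,r['pixel']))
for n in ['old_1','drawer_handle','shutter_knob']:
    for r in pinpoint('wrist',n)[:3]: p=atz(cal,r['pixel'],dict(o=.024,d=.028,s=.044)[n[0]]); print(n,round(r['conf'],2),r['pixel'],p,toill(p),atd(cal,d,r['pixel']))
def rect(m,nm):
    m=m.astype(np.uint8); n,l,st,c=cv2.connectedComponentsWithStats(m)
    for i in range(1,n):
        if st[i,4]<80: continue
        p=W[l==i]; r=cv2.minAreaRect((p[:,:2]*1000).astype(np.float32))
        print(nm,st[i,4],'px',c[i].round(),'c',np.round(r[0],1),'size',np.round(r[1],1),'ang',round(r[2],1),'z',np.median(p[:,2]).round(4),'ill',toill(np.array(r[0])/1000))
X=np.stack([(x-O[0])*ex[0]+(y-O[1])*ex[1],(x-O[0])*ey[0]+(y-O[1])*ey[1]],-1)
rect((z>.045)&(z<.06)&(X[...,0]>-.098)&(X[...,0]<-.008)&(abs(X[...,1])<.095),'old')
rect((z>.02)&(z<.036)&(y>.2),'cubes'); 
E
```

```text
[0.5053 0.0816 0.2163] [[-0.0948  0.9955 -0.0019]
 [ 0.9955  0.0948 -0.0001]
 [ 0.0001 -0.0019 -1.    ]] 11.175 [ 0.4876  0.0421 -1.6318]
pocket_blue 0.69 [394.1, 143.1] [0.5732 0.1132 0.024 ] [-0.0551  0.0638  0.024 ] [0.5728 0.1134 0.0259]
pocket_green 0.57 [394.5, 188.1] [0.5802 0.0692 0.024 ] [-0.0522  0.0193  0.024 ] [0.5798 0.0695 0.0256]
old_1 0.83 [392.4, 229.9] [0.5847 0.0251 0.024 ] [-0.0519 -0.025   0.024 ] [0.5772 0.0358 0.0534]
drawer_handle 0.75 [287.5, 210.4] [0.4763 0.0372 0.028 ] [-0.1587 -0.0028  0.028 ] [0.4768 0.0396 0.0351]
shutter_knob 0.62 [393.2, 93.9] [0.5617 0.1574 0.044 ] [-0.0624  0.1089  0.044 ] [0.5599 0.1571 0.0531]
old 1206 px [402. 234.] c [584.8  27.6] size [40.  34.4] ang 5.9 z 0.0536 ill [-0.0516 -0.0226]
cubes 92 px [419.   3.] c [578.  234.9] size [15.9  6.8] ang 5.8 z 0.0285 ill [-0.0388  0.1845]
```

View pics/w2.png

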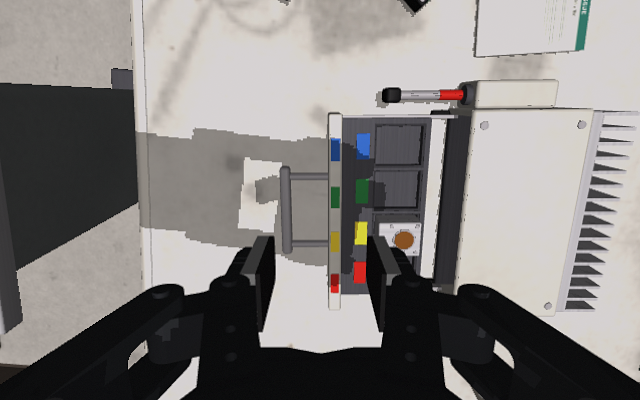

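```bash
python3 - <<'E'
from h import *
np.set_printoptions(precision=4,suppress=True)
cal=viewer.calibration('wrist')
im=cv2.imread('pics/w2.png'); c=cv2.resize(im[75:305,310:510],None,fx=2.6,fy=2.6,interpolation=cv2.INTER_CUBIC); cv2.imwrite('pics/w2c.png',np.clip(c.astype(int)*1.8,0,255).astype(np.uint8))
for p in [(330,113),(341,113),(329,308),(432,117),(456,112),(584,108)]: q=atz(cal,p,.056 if p[0]<400 else .034 if p[0]<440 else .063); print(p,q,toill(q))
E
```

```text
(330, 113) [0.5091 0.1366 0.056 ] [-0.1166  0.0931  0.056 ]
(341, 113) [0.5184 0.1375 0.056 ] [-0.1073  0.0931  0.056 ]
(329, 308) [ 0.5271 -0.0513  0.056 ] [-0.1164 -0.0956  0.056 ]
(432, 117) [0.603 0.141 0.034] [-0.0228  0.0886  0.034 ]
(456, 112) [0.613  0.1474 0.063 ] [-0.0122  0.0941  0.063 ]
(584, 108) [0.7171 0.1602 0.063 ] [0.0926 0.097  0.063 ]
```

View pics/w2c.png

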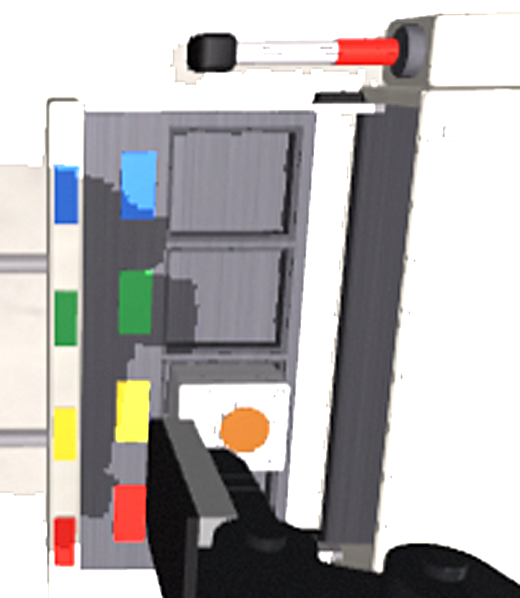

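```bash
python3 - <<'E'
from h import *
np.set_printoptions(precision=4,suppress=True)
cal=viewer.calibration('wrist')
f=lambda u,v,z: toill(atz(cal,(310+u/2.6,75+v/2.6),z))
print('blue mouth',f(168,182,.034),f(303,182,.034),f(235,127,.034),f(235,238,.034))
print('green mouth',f(163,300,.034),f(296,300,.034),f(230,246,.034),f(230,354,.034))
print('old top',f(179,430,.052),f(291,430,.052),f(235,383,.052),f(235,471,.052))
print('hood front',f(420,110,.063),f(390,450,.063),'knob',f(212,52,.052))
E
```

```text
blue mouth [-0.0742  0.0631  0.034 ] [-0.0257  0.0631  0.034 ] [-0.0513  0.0825  0.034 ] [-0.0489  0.0427  0.034 ]
green mouth [-0.0743  0.0193  0.034 ] [-0.0248  0.0193  0.034 ] [-0.0505  0.0397  0.034 ] [-0.0481 -0.0018  0.034 ]
old top [-0.0693 -0.0252  0.052 ] [-0.0284 -0.0251  0.052 ] [-0.0499 -0.007   0.052 ] [-0.0479 -0.0415  0.052 ]
hood front [0.0011 0.0897 0.063 ] [ 0.0038 -0.0281  0.063 ] knob [-0.0643  0.1079  0.052 ]
```

```bash
python3 - <<'E'
from h import *
plan([([.4745,.0400,.1],5.8),([.4745,.04,.011],5.8)],.036)
E
```

```text
3 -0.0128 -0.0117 0.039 0 0 -0.002 0.036; -0.0128 -0.0118 0.039 0 0 -0.002 0.036; -0.0128 -0.0118 0.0391 0 0 -0.002 0.036
  ->  [0.4745 0.04   0.1   ]
2 0 0 0.0445 0 0 0 0.036; 0 0.0001 0.0445 0 0 0 0.036
  ->  [0.4745 0.04   0.011 ]
```

>>> {"method": "move_arm", "body": {
  "plan": "-0.013 -0.012 0.039 0 0 -0.002 0.036; -0.013 -0.012 0.039 0 0 -0.002 0.036; -0.0125 -0.0115 0.039 0 0 -0.002 0.036; 0 0 0 0 0 0 0.036; 0 0 0.04 0 0 0 0.036; 0 0 0.035 0 0 0 0.036; 0 0 0.014 0 0 0 0.036; 0 0 0 0 0 0 0.036; 0 0 0 0 0 0 0; 0 0 0 0 0 0 0; 0 0 0 0 0 0 0"
}}

```text
time_s: 12.95
position: [0.4754, 0.0401, 0.0124]
tool_rot: [[-0.101, 0.995, 0.002], [0.995, 0.101, -0.0], [-0.0, 0.002, -1.0]]
ft_force: [0.4, 2.2, 5.7]
grip_width: 0.009
gripper_force: 39.4
```

>>> {"method": "move_arm", "body": {
  "plan": "0 -0.002 0 0 0 0 0; 0 -0.002 0 0 0 0 0; 0 -0.001 0 0 0 0 0; 0 0 0 0 0 0 0; 0 0 0 0 0 0 0; 0 0 0 0 0 0 0.036; 0 0 0 0 0 0 0.036; 0 0 -0.05 0 0 0 0.05; 0 0 -0.05 0 0 0 0.05; 0 0 0 0 0 0 0.05"
}}

```text
time_s: 14.2
position: [0.4709, 0.0393, 0.1142]
tool_rot: [[-0.101, 0.995, 0.006], [0.995, 0.101, -0.001], [-0.002, 0.006, -1.0]]
ft_force: [-0.9, 1.2, -0.2]
grip_width: 0.0502
gripper_force: 0.0
```

```bash
sed -i 's/^YAW=5.4/YAW=5.8/' h.py; python3 - <<'E'
from h import *
plan([([.52,-.06,.20],YAW)],.06)
E
```

```text
3 -0.0346 0.0131 -0.0284 0.002 0.001 0 0.06; -0.0346 0.0131 -0.0285 0.002 0.001 0 0.06; -0.0346 0.013 -0.0286 0.002 0.001 0 0.06
  ->  [ 0.52 -0.06  0.2 ]
```

>>> {"method": "move_arm", "body": {
  "plan": "-0.035 0.013 -0.0285 0.002 0.001 0 0.06; -0.0345 0.013 -0.0285 0.002 0.001 0 0.06; -0.0345 0.013 -0.0285 0.002 0.001 0 0.06; 0 0 0 0 0 0 0.06; 0 0 0 0 0 0 0.06"
}}

```text
time_s: 14.82
position: [0.518, -0.0595, 0.195]
tool_rot: [[-0.101, 0.995, -0.009], [0.995, 0.101, 0.004], [0.005, -0.009, -1.0]]
ft_force: [-0.3, -0.0, -0.3]
grip_width: 0.0597
gripper_force: 0.0
```

```bash
python3 - <<'E'
from h import *
np.set_printoptions(precision=4,suppress=True)
s=env.observe(); print(s['position'],s['tool_rot'][:,2],s['time_s'])
im,d,cal=grab('wrist'); W=cloud(cal,d); x,y,z=W[...,0],W[...,1],W[...,2]
cv2.imwrite('pics/w3.png',im[:,:,::-1])
X=np.stack([(x-O[0])*ex[0]+(y-O[1])*ex[1],(x-O[0])*ey[0]+(y-O[1])*ey[1]],-1)
m=((z>.045)&(z<.06)&(X[...,0]>-.095)&(X[...,0]<-.008)&(abs(X[...,1])<.095)).astype(np.uint8)
n,l,st,c=cv2.connectedComponentsWithStats(m)
for i in range(1,n):
    if st[i,4]<150: continue
    p=W[l==i]; r=cv2.minAreaRect((p[:,:2]*1000).astype(np.float32)); print(st[i,4],c[i].round(),np.round(r,1) if 0 else r,p[:,2].mean(),toill(np.array(r[0])/1000))
for n in ['old_1','tray','drawer_handle']:
    for r in pinpoint('wrist',n)[:2]: p=atz(cal,r['pixel'],dict(o=.024,d=.028,t=0.)[n[0]]); print(n,round(r['conf'],2),r['pixel'],p)
c=cv2.resize(im[100:300,270:510,::-1],None,fx=2.6,fy=2.6,interpolation=cv2.INTER_CUBIC); cv2.imwrite('pics/w3c.png',np.clip(c.astype(int)*1.6,0,255).astype(np.uint8))
E
```

```text
[ 0.518  -0.0595  0.195 ] [-0.0093  0.0036 -0.9999] 14.825
2409 [414.  81.] ((581.9721069335938, 27.01711654663086), (40.18395233154297, 33.737308502197266), 5.708310127258301) 0.05366991028999346 [-0.0546 -0.0225]
old_1 0.79 [407.1, 83.8] [0.5829 0.0268 0.024 ]
tray 0.97 [286.4, 334.6] [ 0.4972 -0.2518  0.    ]
drawer_handle 0.94 [279.9, 57.0] [0.4729 0.0371 0.028 ]
```

View pics/w3c.png

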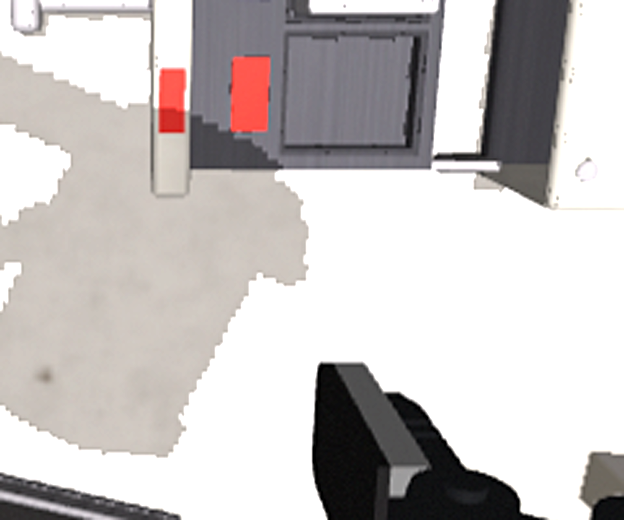

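```bash
python3 - <<'E'
from h import *
plan([([.5813,.0268,.10],YAW),([.5813,.0268,.037],YAW)],.056)
E
```

```text
3 0.0263 0.024 0.0319 -0.003 -0.001 0 0.056; 0.0263 0.0239 0.0319 -0.003 -0.001 0 0.056; 0.0263 0.0238 0.032 -0.003 -0.001 0 0.056
  ->  [0.5813 0.0268 0.1   ]
2 0 0 0.0315 0.001 0 0 0.056; -0.0001 0 0.0315 0.001 0 0 0.056
  ->  [0.5813 0.0268 0.037 ]
```

>>> {"method": "move_arm", "body": {
  "plan": "0.0265 0.024 0.032 -0.003 -0.001 0 0.056; 0.0265 0.024 0.032 -0.003 -0.001 0 0.056; 0.0265 0.024 0.032 -0.002 -0.001 0 0.056; 0 0 0 0 0 0 0.056; 0 0 0 0 0 0 0.056",
  "grip_force": 20
}}

```text
time_s: 15.65
position: [0.5821, 0.0265, 0.1009]
tool_rot: [[-0.101, 0.995, 0.002], [0.995, 0.101, -0.0], [-0.0, 0.002, -1.0]]
ft_force: [0.1, -1.2, -0.2]
grip_width: 0.0563
gripper_force: 0.0
```

Tilt is good again. Descend and start closing gently.

>>> {"method": "move_arm", "body": {
  "plan": "0 -0.001 0.03 0 0 0 0.056; 0 0 0.022 0 0 0 0.056; 0 0 0.011 0 0 0 0.056; 0 0 0 0 0 0 0.056; 0 0 0 0 0 0 0.044; 0 0 0 0 0 0 0.041; 0 0 0 0 0 0 0.0395; 0 0 0 0 0 0 0.0395; 0 0 0 0 0 0 0.0395"
}}

```text
time_s: 16.77
position: [0.5818, 0.0263, 0.0385]
tool_rot: [[-0.101, 0.995, 0.003], [0.995, 0.101, -0.0], [-0.001, 0.003, -1.0]]
ft_force: [-0.4, -0.9, 5.9]
grip_width: 0.0395
gripper_force: 11.2
```

>>> {"method": "move_arm", "body": {
  "plan": "0 0 -0.01 0 0 0 0.0393; 0 0 -0.02 0 0 0 0.0393; 0 0 -0.03 0 0 0 0.0393; 0 0 -0.02 0 0 0 0.0393; 0 0 0 0 0 0 0.0393; 0 0 0 0 0 0 0.0393"
}}

```text
time_s: 17.52
position: [0.5808, 0.0264, 0.1168]
tool_rot: [[-0.101, 0.995, 0.001], [0.995, 0.101, 0.0], [0.0, 0.001, -1.0]]
ft_force: [0.1, -0.3, 0.3]
grip_width: 0.0397
gripper_force: 15.2
```

```bash
python3 - <<'E'
from h import *
print(env.observe()['gripper_force'],env.observe()['grip_width'])
plan([([.4955,-.25,.10],YAW),([.4955,-.25,.0205],YAW)],.0393)
E
```

```text
15.218075215816498 0.03967641512502333
5 -0.0533 -0.0226 0.0033 0 0 0 0.0393; -0.0533 -0.0225 0.0033 0 0 0 0.0393; -0.0533 -0.0226 0.0033 0 0 0 0.0393; -0.0532 -0.0225 0.0034 0 0 0 0.0393; -0.0533 -0.0226 0.0033 0 0 0 0.0393
  ->  [ 0.4955 -0.25    0.1   ]
2 0 0 0.0398 0 0 0 0.0393; 0 0 0.0397 0 0 0 0.0393
  ->  [ 0.4955 -0.25    0.0205]
```

>>> {"method": "move_arm", "body": {
  "plan": "-0.03 -0.0125 0.002 0 0 0 0.0397; -0.05 -0.021 0.0035 0 0 0 0.0397; -0.055 -0.0235 0.0035 0 0 0 0.0397; -0.055 -0.0235 0.0035 0 0 0 0.0397; -0.05 -0.021 0.0035 0 0 0 0.0397; -0.0265 -0.011 0.001 0 0 0 0.0397; 0 0 0 0 0 0 0.0397; 0 0 0 0 0 0 0.0397"
}}

```text
time_s: 18.52
position: [0.4961, -0.2493, 0.0997]
tool_rot: [[-0.101, 0.995, 0.001], [0.995, 0.101, 0.001], [0.001, 0.001, -1.0]]
ft_force: [0.2, 0.3, -0.3]
grip_width: 0.0395
gripper_force: 9.9
```

>>> {"method": "move_arm", "body": {
  "plan": "0 0 0.04 0 0 0 0.0396; 0 0 0.025 0 0 0 0.0396; 0 0 0.01 0 0 0 0.0396; 0 0 0.004 0 0 0 0.0396; 0 0 0 0 0 0 0.0396; 0 0 0 0 0 0 0.0396"
}}

```text
time_s: 19.27
position: [0.4968, -0.2503, 0.0222]
tool_rot: [[-0.101, 0.995, 0.003], [0.995, 0.101, -0.001], [-0.001, 0.003, -1.0]]
ft_force: [-0.1, -0.1, 0.5]
grip_width: 0.0398
gripper_force: 9.9
```

>>> {"method": "move_arm", "body": {
  "plan": "0 0 0.002 0 0 0 0.0396; 0 0 0.0015 0 0 0 0.0396; 0 0 0 0 0 0 0.0396; 0 0 0 0 0 0 0.0396"
}}

```text
time_s: 19.77
position: [0.4965, -0.2502, 0.0185]
tool_rot: [[-0.101, 0.995, 0.002], [0.995, 0.101, -0.0], [-0.0, 0.002, -1.0]]
ft_force: [-1.0, 1.3, 5.8]
grip_width: 0.0398
gripper_force: 10.6
```

>>> {"method": "move_arm", "body": {
  "plan": "0 0 0 0 0 0 0.05; 0 0 0 0 0 0 0.056; 0 0 -0.04 0 0 0 0.06; 0 0 -0.06 0 0 0 0.06; 0 0 -0.06 0 0 0 0.06; 0 0 -0.04 0 0 0 0.06; 0 0 0 0 0 0 0.06"
}}

```text
time_s: 20.65
position: [0.4969, -0.2508, 0.2209]
tool_rot: [[-0.101, 0.995, 0.007], [0.995, 0.101, -0.004], [-0.004, 0.007, -1.0]]
ft_force: [-0.0, -0.4, -0.0]
grip_width: 0.06
gripper_force: 0.0
```

```bash
python3 - <<'E'
from h import *
s=env.observe()
im,d,cal=grab('wrist','w4.png')
for r in pinpoint('wrist','old_1')[:2]: print(r, atz(cal,r['pixel'],.004), atd(cal,d,r['pixel']))
plan([([.50,.28,.22],YAW)],.06)
E
```

```text
{'pixel': [320.2, 166.0], 'conf': 0.66} [ 0.49845886 -0.25334043  0.004     ] [ 0.49770911 -0.24742585  0.03508123]
10 0.0527 0.0058 -0.0002 0 0 0 0.06; 0.0527 0.0058 -0.0002 0 0 0 0.06; 0.0527 0.0058 -0.0002 0 0 0 0.06; 0.0527 0.0057 -0.0003 0 0 0 0.06; 0.0527 0.0058 -0.0002 0 0 0 0.06; 0.0527 0.0057 -0.0003 0 0 0 0.06; 0.0527 0.0058 -0.0002 0 0 0 0.06; 0.0526 0.0057 -0.0003 0 0 0 0.06; 0.0527 0.0058 -0.0002 0 0 0 0.06; 0.0526 0.0057 -0.0003 0 0 0 0.06
  ->  [0.5  0.28 0.22]
```

Old cube stands in the tray (top at z≈0.033). On to the new cubes.

>>> {"method": "move_arm", "body": {
  "plan": "0.0525 0.0055 0 0 0 0 0.06; 0.0525 0.006 0 0 0 0 0.06; 0.0525 0.0055 0 0 0 0 0.06; 0.0525 0.006 0 0 0 0 0.06; 0.0525 0.0055 0 0 0 0 0.06; 0.0525 0.006 0 0 0 0 0.06; 0.0525 0.0055 0 0 0 0 0.06; 0.0525 0.006 0 0 0 0 0.06; 0.0525 0.0055 0 0 0 0 0.06; 0.0525 0.006 0 0 0 0 0.06; 0 0 0 0 0 0 0.06; 0 0 0 0 0 0 0.06"
}}

```text
time_s: 22.25
position: [0.4999, 0.2775, 0.2165]
tool_rot: [[-0.101, 0.995, -0.001], [0.995, 0.101, -0.001], [-0.001, -0.001, -1.0]]
ft_force: [0.3, -1.4, 0.4]
grip_width: 0.0598
gripper_force: 0.0
```

```bash
cat >> h.py <<'E'
def cubes(save=None):
    "new cubes on the table seen by the wrist camera: rect from depth, colour + yaw from the stripe"
    im,d,cal=grab('wrist',save); W=cloud(cal,d); x,y,z=W[...,0],W[...,1],W[...,2]
    hsv=cv2.cvtColor(im,cv2.COLOR_RGB2HSV).astype(int)
    m=((z>.022)&(z<.037)&(y>.19)&(x>.35)&(x<.68)).astype(np.uint8); n,l,st,_=cv2.connectedComponentsWithStats(m)
    for i in range(1,n):
        if st[i,4]<400: continue
        p=W[l==i]; r=cv2.minAreaRect((p[:,:2]*1000).astype(np.float32)); c=np.array(r[0])/1000
        # resample in mean top plane: refine centre by ray/plane is left to depth
        k=(l==i)&(hsv[...,1]>140)&(hsv[...,2]>60)
        if k.sum()<10: print('no stripe',c,r); continue
        h=np.median(hsv[...,0][k]); q=W[k][:,:2].mean(0); v=c-q
        a=r[2] if r[1][0]>r[1][1] else r[2]+90   # long side = cube x
        ang=np.degrees(np.arctan2(v[1],v[0])); a+=180*np.round((ang-a)/180)
        col={0:'red',1:'yellow',2:'green',4:'blue',6:'red'}.get(int(round(h/30)),h)
        print(col,'hue',h,'c',c.round(4),'size',np.round(r[1],1),'yaw %.1f (stripe %.1f, %.1f mm)'%(a,ang,1000*np.hypot(*v)),'z %.4f'%np.median(p[:,2]),st[i,4])
E
python3 - <<'E'
from h import *
s=env.observe(); print(s['position'],s['tool_rot'][:,2])
cubes('w5.png')
E
```

```text
[0.4999117  0.27753801 0.2165443 ] [-6.41279464e-04 -9.00074255e-04 -9.99999389e-01]
red hue 1.0 c [0.4496 0.3691] size [41.5 33.8] yaw 8.2 (stripe 7.8, 15.4 mm) z 0.0317 1892
green hue 67.0 c [0.5712 0.3739] size [34.  40.4] yaw -38.7 (stripe -38.0, 14.5 mm) z 0.0315 1884
yellow hue 25.0 c [0.4481 0.2537] size [34.1 41.5] yaw -20.7 (stripe -17.7, 15.0 mm) z 0.0299 1445
blue hue 109.0 c [0.5723 0.2578] size [33.8 40.8] yaw -39.6 (stripe -40.1, 14.4 mm) z 0.0298 1410
```

View pics/w5.png

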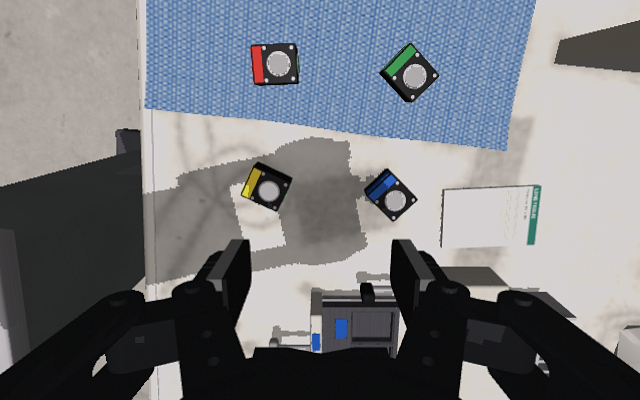

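```bash
python3 - <<'E'
from h import *
plan([([.5720,.2578,.06],-39.6,5)],.056)
E
```

```text
5 -0.0053 0.0139 0.0314 0 0 0.158 0.056; -0.003 0.0146 0.0314 0 0 0.158 0.056; -0.0007 0.0149 0.0314 0 0 0.158 0.056; 0.0017 0.0147 0.0314 0 0 0.158 0.056; 0.004 0.0143 0.0314 0 0 0.158 0.056
  ->  [0.572  0.2578 0.06  ]
```

>>> {"method": "move_arm", "body": {
  "plan": "-0.0055 0.014 0.031 0 0 0.158 0.056; -0.003 0.0145 0.031 0 0 0.158 0.056; -0.0005 0.015 0.031 0 0 0.158 0.056; 0.0015 0.0145 0.031 0 0 0.158 0.056; 0.004 0.0145 0.031 0 0 0.16 0.056; 0 0 0 0 0 0 0.056; 0 0 0 0 0 0 0.056"
}}

```text
time_s: 23.18
position: [0.5727, 0.2582, 0.0643]
tool_rot: [[0.636, 0.772, 0.003], [0.772, -0.636, 0.0], [0.002, 0.002, -1.0]]
ft_force: [0.5, -0.1, 0.3]
grip_width: 0.0563
gripper_force: 0.0
```

```bash
python3 - <<'E'
from h import *
s=env.observe(); print(s['position'].round(4),np.degrees(np.arctan2(s['tool_rot'][1,1],s['tool_rot'][0,1])),s['tool_rot'][:,2].round(4))
cubes()
plan([([.5720,.2578,.0145],-39.6)],.056)
E
```

```text
[0.5727 0.2582 0.0643] -39.46678967572151 [ 3.e-03  5.e-04 -1.e+00]
green hue 67.0 c [0.5721 0.3734] size [34.2 42.7] yaw -39.2 (stripe -40.3, 14.5 mm) z 0.0318 6976
red hue 1.0 c [0.4506 0.3686] size [42.9 34.5] yaw 9.6 (stripe 39.2, 17.5 mm) z 0.0316 4173
blue hue 109.0 c [0.5734 0.2572] size [34.5 41.8] yaw -38.6 (stripe -39.6, 14.9 mm) z 0.0300 4512
yellow hue 26.0 c [0.44   0.2452] size [13.1 26.9] yaw -16.5 (stripe 1.7, 8.8 mm) z 0.0302 440
1 -0.0012 -0.0002 0.0502 0.003 -0.003 0.002 0.056
  ->  [0.572  0.2577 0.0145]
```

>>> {"method": "move_arm", "body": {
  "plan": "-0.0005 0.0005 0.025 0 0 0 0.056; 0 0 0.017 0 0 0 0.056; 0 0 0.008 0 0 0 0.056; 0 0 0 0 0 0 0.048; 0 0 0 0 0 0 0.0435; 0 0 0 0 0 0 0.041; 0 0 0 0 0 0 0.0396; 0 0 0 0 0 0 0.0396; 0 0 0 0 0 0 0.0396"
}}

```text
time_s: 24.35
position: [0.573, 0.258, 0.0138]
tool_rot: [[0.637, 0.771, 0.003], [0.771, -0.637, 0.0], [0.002, 0.002, -1.0]]
ft_force: [-1.1, 0.2, 5.7]
grip_width: 0.0399
gripper_force: 9.3
```

```bash
python3 - <<'E'
from h import *
plan([([.573,.258,.11],-39.5),([.5725,.1124,.10],YAW,5)],.0395)
E
```

```text
2 0.0001 0.0001 -0.0481 0.001 -0.001 -0.001 0.0395; 0.0001 0 -0.0481 0.001 -0.001 -0.001 0.0395
  ->  [0.573  0.2581 0.11  ]
5 -0.0226 0.0184 0.002 0 0 -0.158 0.0395; -0.0252 0.0147 0.002 0 0 -0.158 0.0395; -0.0271 0.0105 0.002 0 0 -0.158 0.0395; -0.0285 0.0061 0.002 0 0 -0.158 0.0395; -0.0291 0.0016 0.002 0 0 -0.158 0.0395
  ->  [0.5725 0.1124 0.1   ]
```

>>> {"method": "move_arm", "body": {
  "plan": "0 0 -0.02 0 0 0 0.0395; 0 0 -0.04 0 0 0 0.0395; 0 0 -0.036 0 0 0 0.0395; -0.0225 0.0185 0.002 0 0 -0.158 0.0395; -0.025 0.0145 0.002 0 0 -0.158 0.0395; -0.027 0.0105 0.002 0 0 -0.158 0.0395; -0.0285 0.006 0.002 0 0 -0.158 0.0395; -0.029 0.0015 0.002 0 0 -0.158 0.0395; 0 0 0 0 0 0 0.0395; 0 0 0 0 0 0 0.0395"
}}

```text
time_s: 25.6
position: [0.5716, 0.1132, 0.099]
tool_rot: [[-0.097, 0.995, 0.002], [0.995, 0.097, 0.0], [0.0, 0.002, -1.0]]
ft_force: [0.5, 1.2, -0.2]
grip_width: 0.04
gripper_force: 11.1
```

```bash
cat >> h.py <<'E'
def held():
    "cube held in hand, from the wrist depth, in the tool frame (mm)"
    s=env.observe(); im,d,cal=grab('wrist'); W=cloud(cal,d)
    T=(W-s['position'])@s['tool_rot']*1000
    m=(T[...,2]>-25)&(T[...,2]<-4)&(abs(T[...,1])<17)&(abs(T[...,0])<30)
    p=T[m]; z0=np.median(p[:,2]); p=p[abs(p[:,2]-z0)<2.5]; r=cv2.minAreaRect(p[:,:2].astype(np.float32))
    x=np.sort(p[:,0]); n=len(x)
    print('held n',n,'top z %.1f'%z0,'x range',x[n//50].round(1),x[-n//50].round(1),'y',np.percentile(p[:,1],[1,99]).round(1),'rect',np.round(r[0],1),np.round(r[1],1),round(r[2],1))
    print('pos',s['position'].round(4),'yaw %.1f'%np.degrees(np.arctan2(s['tool_rot'][1,1],s['tool_rot'][0,1])),'tilt',s['tool_rot'][:,2].round(4),'w',s['grip_width'],s['gripper_force'])
    return im
E
python3 - <<'E'
from h import *
im=held(); cv2.imwrite('pics/w6.png',im[:,:,::-1])
plan([([.5725,.1124,.038],YAW)],.0396)
E
```

```text
held n 6449 top z -16.1 x range -16.5 16.0 y [-16.7  16.7] rect [-0.5 -0. ] [34.4 34. ] 0.1
pos [0.5716 0.1132 0.099 ] yaw 5.6 tilt [ 1.7e-03  5.0e-04 -1.0e+00] w 0.0399757830252109 11.103302389383316
2 -0.0006 0.0004 0.0305 0.001 0 -0.002 0.0396; -0.0006 0.0004 0.0305 0.001 0 -0.002 0.0396
  ->  [0.5725 0.1124 0.038 ]
```

View pics/w6.png

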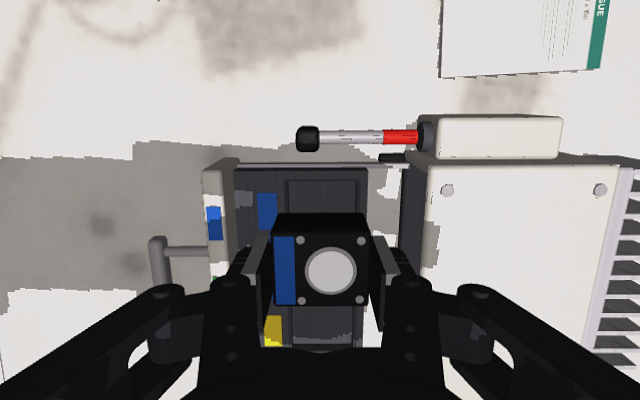

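```bash
python3 - <<'E'
from h import *
np.set_printoptions(precision=4,suppress=True)
im,d,cal=grab('wrist'); W=cloud(cal,d)
s=env.observe(); T=(W-s['position'])@s['tool_rot']*1000
for r in (178,184,190,196,202,208):
    t=T[r,250:400]; z=W[r,250:400,2]*1000
    k=z<30.5; u=np.where(k&(np.arange(150)>20)&(np.arange(150)<122))[0]
    print(r,250+u.min(),250+u.max(),'tool y',t[u.min(),1].round(1),t[u.max(),1].round(1),'tool x',t[60,0].round(1),'z',z[[30,45,60,75,90,105,116,120]].round(0))
E
```

```text
178 368 371 tool y 34.1 36.1 tool x 19.5 z [36. 36. 36. 37. 36. 36. 35.  2.]
184 288 371 tool y -20.5 36.2 tool x 13.4 z [36. 27. 26. 26. 26. 26. 36.  2.]
190 288 371 tool y -20.5 36.4 tool x 9.3 z [36. 25. 26. 26. 25. 25. 35.  3.]
196 288 371 tool y -20.3 36.5 tool x 5.3 z [36. 26. 25. 26. 25. 26. 36.  1.]
202 288 371 tool y -20.4 36.7 tool x 1.0 z [36. 25. 25. 26. 25. 28. 35.  2.]
208 288 371 tool y -20.4 36.8 tool x -2.8 z [35. 26. 25. 25. 26. 28. 35.  2.]
```

>>> {"method": "move_arm", "body": {
  "plan": "-0.001 0.0013 0.02 0 0 -0.003 0.0396; 0 0 0.02 0 0 0 0.0396; 0 0 0.008 0 0 0 0.0396; 0 0 0.004 0 0 0 0.0396; 0 0 0.004 0 0 0 0.0396; 0 0 0.003 0 0 0 0.0396; 0 0 0 0 0 0 0.0396; 0 0 0 0 0 0 0.0396"
}}

```text
time_s: 26.7
position: [0.5733, 0.1119, 0.0403]
tool_rot: [[-0.102, 0.995, 0.002], [0.995, 0.102, 0.0], [-0.0, 0.002, -1.0]]
ft_force: [0.6, 0.1, -1.2]
grip_width: 0.0397
gripper_force: 11.1
```

>>> {"method": "move_arm", "body": {
  "plan": "0 0 0.0015 0 0 0 0.0396; 0 0 0.0015 0 0 0 0.0396; 0 0 0 0 0 0 0.0396; 0 0 0 0 0 0 0.0396"
}}

```text
time_s: 27.2
position: [0.5735, 0.1119, 0.0378]
tool_rot: [[-0.102, 0.995, 0.003], [0.995, 0.102, 0.0], [-0.0, 0.003, -1.0]]
ft_force: [-0.8, -0.4, 5.8]
grip_width: 0.0397
gripper_force: 11.8
```

```bash
python3 - <<'E'
from h import *
plan([([.5735,.1119,.12],YAW),([.4485,.2535,.07],-20.0)],.056)
E
```

```text
2 0 0.0001 -0.0411 0.002 0 0 0.056; 0 0.0001 -0.0411 0.002 0 0 0.056
  ->  [0.5735 0.1119 0.12  ]
4 0.0384 -0.0275 0.0125 0 0 0.113 0.056; 0.0351 -0.0316 0.0125 0 0 0.113 0.056; 0.0312 -0.0354 0.0125 0 0 0.113 0.056; 0.0271 -0.0387 0.0125 0 0 0.113 0.056
  ->  [0.4485 0.2535 0.07  ]
```

>>> {"method": "move_arm", "body": {
  "plan": "0 0 0 0 0 0 0.046; 0 0 0 0 0 0 0.056; 0 0 -0.041 0 0 0 0.056; 0 0 -0.041 0 0 0 0.056; 0.0385 -0.0275 0.0125 0 0 0.113 0.056; 0.035 -0.0315 0.0125 0 0 0.113 0.056; 0.031 -0.0355 0.0125 0 0 0.113 0.056; 0.027 -0.0385 0.0125 0 0 0.113 0.056; 0 0 0 0 0 0 0.056; 0 0 0 0 0 0 0.056"
}}

```text
time_s: 28.45
position: [0.4488, 0.2531, 0.0691]
tool_rot: [[0.342, 0.94, 0.003], [0.94, -0.342, 0.0], [0.001, 0.003, -1.0]]
ft_force: [1.1, -0.4, -0.2]
grip_width: 0.0558
gripper_force: 0.0
```

```bash
python3 - <<'E'
from h import *
s=env.observe(); print(s['position'].round(4),np.degrees(np.arctan2(s['tool_rot'][1,1],s['tool_rot'][0,1])),s['tool_rot'][:,2].round(4))
cubes()
plan([([.4485,.2535,.0145],-20)],.056)
E
```

```text
[0.4488 0.2531 0.0691] -19.990280423480037 [ 2.9e-03  3.0e-04 -1.0e+00]
red hue 1.0 c [0.4494 0.3669] size [41.3 30.8] yaw 8.2 (stripe 9.4, 14.7 mm) z 0.0318 4112
yellow hue 25.0 c [0.4482 0.2535] size [34.  41.5] yaw -20.4 (stripe -19.5, 14.9 mm) z 0.0299 4316
1 0.0004 -0.001 0.0547 0.003 -0.001 -0.001 0.056
  ->  [0.4485 0.2535 0.0145]
```

>>> {"method": "move_arm", "body": {
  "plan": "0 -0.0005 0.025 0 0 0.006 0.056; 0 0 0.02 0 0 0 0.056; 0 0 0.0095 0 0 0 0.056; 0 0 0 0 0 0 0.048; 0 0 0 0 0 0 0.0435; 0 0 0 0 0 0 0.041; 0 0 0 0 0 0 0.0396; 0 0 0 0 0 0 0.0396; 0 0 0 0 0 0 0.0396"
}}

```text
time_s: 29.62
position: [0.4481, 0.2534, 0.015]
tool_rot: [[0.348, 0.937, 0.003], [0.937, -0.348, 0.0], [0.001, 0.003, -1.0]]
ft_force: [-1.1, -0.9, 5.4]
grip_width: 0.0396
gripper_force: 9.0
```

```bash
python3 - <<'E'
from h import *
s=env.observe();p=s['position']
plan([([p[0],p[1],.11],-20.2),([.5814,.0266,.10],YAW)],.0395)
E
```

```text
2 0.0001 0.0001 -0.0475 0.001 -0.001 -0.002 0.0395; 0 0.0001 -0.0475 0.001 -0.001 -0.002 0.0395
  ->  [0.4481 0.2534 0.11  ]
5 -0.0334 0.0407 0.0021 0 0 -0.091 0.0395; -0.037 0.0374 0.002 0 0 -0.091 0.0395; -0.0402 0.034 0.0021 0 0 -0.091 0.0395; -0.0431 0.0301 0.002 0 0 -0.091 0.0395; -0.0457 0.0261 0.0021 0 0 -0.091 0.0395
  ->  [0.5814 0.0266 0.1   ]
```

>>> {"method": "move_arm", "body": {
  "plan": "0 0 -0.02 0 0 0 0.0395; 0 0 -0.04 0 0 0 0.0395; 0 0 -0.035 0 0 0 0.0395; -0.0335 0.0405 0.002 0 0 -0.091 0.0395; -0.037 0.0375 0.002 0 0 -0.091 0.0395; -0.04 0.034 0.002 0 0 -0.091 0.0395; -0.043 0.03 0.002 0 0 -0.091 0.0395; -0.0455 0.026 0.002 0 0 -0.091 0.0395; 0 0 0 0 0 0 0.0395; 0 0 0 0 0 0 0.0395"
}}

```text
time_s: 30.88
position: [0.5792, 0.0268, 0.0993]
tool_rot: [[-0.098, 0.995, 0.001], [0.995, 0.098, 0.001], [0.001, 0.001, -1.0]]
ft_force: [0.1, 0.4, -0.9]
grip_width: 0.0395
gripper_force: 10.8
```

```bash
cat >> h.py <<'E'
def seated():
    im,d,cal=grab('wrist'); W=cloud(cal,d); x,y,z=W[...,0],W[...,1],W[...,2]
    m=((z>.046)&(z<.062)&(x>.54)&(x<.61)&(y>-.04)&(y<.14)).astype(np.uint8); n,l,st,_=cv2.connectedComponentsWithStats(m)
    for i in range(1,n):
        if st[i,4]<300: continue
        p=W[l==i]; r=cv2.minAreaRect((p[:,:2]*1000).astype(np.float32)); A=np.c_[p[:,:2]-p[:,:2].mean(0),np.ones(len(p))]
        print('seated',np.round(r[0],1),np.round(r[1],1),round(r[2],1),'z %.4f'%np.median(p[:,2]),'slope',np.linalg.lstsq(A,p[:,2],rcond=None)[0][:2].round(3),st[i,4])
E
python3 - <<'E'
from h import *
held(); seated()
plan([([.5814,.0266,.038],YAW)],.0396)
E
```

```text
held n 6392 top z -14.9 x range -16.4 16.3 y [-16.7  16.7] rect [-0.3 -0. ] [34. 35.] 89.9
pos [0.5792 0.0268 0.0993] yaw 5.6 tilt [ 9.e-04  6.e-04 -1.e+00] w 0.039528068954565995 10.804177075624466
seated [574.2 111.2] [41.5 34.1] 5.9 z 0.0540 slope [-0.005  0.001] 5505
2 -0.0006 0.0011 0.0308 0.001 0 -0.001 0.0396; -0.0005 0.001 0.0308 0.001 0 -0.001 0.0396
  ->  [0.5814 0.0266 0.038 ]
```

>>> {"method": "move_arm", "body": {
  "plan": "-0.0005 0.0023 0.02 0 0 -0.003 0.0396; 0 0 0.02 0 0 0 0.0396; 0 0 0.008 0 0 0 0.0396; 0 0 0.004 0 0 0 0.0396; 0 0 0.004 0 0 0 0.0396; 0 0 0.003 0 0 0 0.0396; 0 0 0.0015 0 0 0 0.0396; 0 0 0.0015 0 0 0 0.0396; 0 0 0 0 0 0 0.0396; 0 0 0 0 0 0 0.0396"
}}

```text
time_s: 32.22
position: [0.5829, 0.0261, 0.039]
tool_rot: [[-0.102, 0.995, 0.005], [0.995, 0.102, 0.0], [-0.0, 0.005, -1.0]]
ft_force: [-1.4, 1.0, 8.0]
grip_width: 0.0395
gripper_force: 11.8
```

```bash
python3 - <<'E'
from h import *
plan([([.4495,.368,.07],8.4)],.056,pose=([.5825,.0261,.12],yawmat(YAW)))
E
```

```text
7 0.0505 -0.014 0.0071 0 0 -0.006 0.056; 0.0506 -0.0137 0.0072 0 0 -0.006 0.056; 0.0507 -0.0133 0.0071 0 0 -0.006 0.056; 0.0508 -0.0131 0.0072 0 0 -0.006 0.056; 0.0508 -0.0127 0.0071 0 0 -0.006 0.056; 0.0509 -0.0124 0.0072 0 0 -0.006 0.056; 0.051 -0.0122 0.0071 0 0 -0.006 0.056
  ->  [0.4495 0.368  0.07  ]
```

>>> {"method": "move_arm", "body": {
  "plan": "0 0 0 0 0 0 0.046; 0 0 0 0 0 0 0.056; 0 0 -0.041 0 0 0 0.056; 0 0 -0.04 0 0 0 0.056; 0.0505 -0.014 0.007 0 0 -0.006 0.056; 0.0505 -0.0135 0.007 0 0 -0.006 0.056; 0.0505 -0.0135 0.007 0 0 -0.006 0.056; 0.051 -0.013 0.007 0 0 -0.006 0.056; 0.051 -0.0125 0.007 0 0 -0.006 0.056; 0.051 -0.0125 0.007 0 0 -0.006 0.056; 0.051 -0.012 0.007 0 0 -0.006 0.056; 0 0 0 0 0 0 0.056"
}}

```text
time_s: 33.72
position: [0.4473, 0.3708, 0.0687]
tool_rot: [[-0.148, 0.989, 0.001], [0.989, 0.148, 0.0], [-0.0, 0.001, -1.0]]
ft_force: [0.9, 0.4, 1.1]
grip_width: 0.0563
gripper_force: 0.0
```

```bash
python3 - <<'E'
from h import *
s=env.observe(); print(s['position'].round(4),np.degrees(np.arctan2(s['tool_rot'][1,1],s['tool_rot'][0,1])),s['tool_rot'][:,2].round(4))
cubes()
plan([([.4495,.368,.0165],8.4)],.056)
E
```

```text
[0.4473 0.3708 0.0687] 8.507811427180224 [ 8.e-04  0.e+00 -1.e+00]
red hue 1.0 c [0.4493 0.3695] size [41.6 34.3] yaw 8.3 (stripe 9.7, 15.0 mm) z 0.0316 4436
green hue 67.0 c [0.5711 0.3737] size [34.6 42.9] yaw -38.9 (stripe -40.2, 14.7 mm) z 0.0314 4710
1 -0.0013 0.0009 0.0525 0.001 0 0 0.056
  ->  [0.4495 0.368  0.0165]
```

>>> {"method": "move_arm", "body": {
  "plan": "0 0.0005 0.025 0 0 0 0.056; 0 0 0.019 0 0 0 0.056; 0 0 0.0085 0 0 0 0.056; 0 0 0 0 0 0 0.048; 0 0 0 0 0 0 0.0435; 0 0 0 0 0 0 0.041; 0 0 0 0 0 0 0.0396; 0 0 0 0 0 0 0.0396; 0 0 0 0 0 0 0.0396"
}}

```text
time_s: 34.9
position: [0.45, 0.3684, 0.0176]
tool_rot: [[-0.144, 0.99, 0.003], [0.99, 0.144, 0.001], [0.0, 0.003, -1.0]]
ft_force: [-0.2, -1.5, 6.1]
grip_width: 0.0399
gripper_force: 8.8
```

```bash
python3 - <<'E'
from h import *
s=env.observe();p=s['position']
plan([([p[0],p[1],.11],8.4),([.586,-.0165,.10],YAW,8)],.0395)
E
```

```text
2 0 0.0001 -0.0462 0.001 0 -0.001 0.0395; 0 0.0001 -0.0462 0.001 0 -0.001 0.0395
  ->  [0.45   0.3683 0.11  ]
8 -0.0501 0.0098 0.0013 0 0 0.006 0.0395; -0.05 0.0101 0.0012 0 0 0.006 0.0395; -0.0499 0.0104 0.0013 0 0 0.006 0.0395; -0.0499 0.0107 0.0012 0 0 0.006 0.0395; -0.0498 0.011 0.0013 0 0 0.006 0.0395; -0.0498 0.0113 0.0012 0 0 0.006 0.0395; -0.0497 0.0116 0.0013 0 0 0.006 0.0395; -0.0496 0.012 0.0012 0 0 0.006 0.0395
  ->  [ 0.586  -0.0165  0.1   ]
```

>>> {"method": "move_arm", "body": {
  "plan": "0 0 -0.025 0 0 0 0.0395; 0 0 -0.04 0 0 0 0.0395; 0 0 -0.0275 0 0 0 0.0395; -0.05 0.01 0.001 0 0 0.006 0.0395; -0.05 0.01 0.001 0 0 0.006 0.0395; -0.05 0.0105 0.001 0 0 0.006 0.0395; -0.05 0.0105 0.001 0 0 0.006 0.0395; -0.05 0.011 0.001 0 0 0.006 0.0395; -0.0495 0.0115 0.001 0 0 0.006 0.0395; -0.05 0.0115 0.001 0 0 0.006 0.0395; -0.0495 0.012 0.001 0 0 0.006 0.0395; 0 0 0 0 0 0 0.0395"
}}

```text
time_s: 36.4
position: [0.5857, -0.0201, 0.1012]
tool_rot: [[-0.092, 0.996, 0.002], [0.996, 0.092, -0.0], [-0.0, 0.002, -1.0]]
ft_force: [0.7, 0.4, 0.1]
grip_width: 0.0398
gripper_force: 10.5
```

```bash
python3 - <<'E'
from h import *
held(); seated(); held()
plan([([.586,-.0165,.04],YAW)],.0396)
E
```

```text
held n 6391 top z -14.0 x range -15.0 17.7 y [-16.7  16.6] rect [0.8 0. ] [35. 34.] 0.0
pos [ 0.5857 -0.0201  0.1012] yaw 5.3 tilt [ 2.3e-03 -2.0e-04 -1.0e+00] w 0.03980253477070018 10.538485050201416
seated [576.1  94.3] [39.8  2.4] 4.3 z 0.0514 slope [-0.264  2.368] 421
seated [583.5  25.6] [41.5 34. ] 5.5 z 0.0540 slope [-0.001 -0.006] 4589
held n 6389 top z -14.0 x range -15.0 17.7 y [-16.6  16.7] rect [0.9 0. ] [34.8 34. ] 0.0
pos [ 0.5846 -0.017   0.1013] yaw 5.5 tilt [ 1.1e-03  7.0e-04 -1.0e+00] w 0.03969221878554777 10.538237392902374
2 -0.0002 0.0007 0.0307 0.001 0 -0.002 0.0396; -0.0002 0.0007 0.0307 0.001 0 -0.002 0.0396
  ->  [ 0.586  -0.0165  0.04  ]
```

>>> {"method": "move_arm", "body": {
  "plan": "-0.001 0.002 0.02 0 0 -0.004 0.0396; 0 0 0.02 0 0 0 0.0396; 0 0 0.008 0 0 0 0.0396; 0 0 0.004 0 0 0 0.0396; 0 0 0.004 0 0 0 0.0396; 0 0 0.003 0 0 0 0.0396; 0 0 0.0015 0 0 0 0.0396; 0 0 0.0015 0 0 0 0.0396; 0 0 0 0 0 0 0.0396; 0 0 0 0 0 0 0.0396"
}}

```text
time_s: 37.8
position: [0.5873, -0.0179, 0.0399]
tool_rot: [[-0.1, 0.995, 0.003], [0.995, 0.1, 0.0], [-0.0, 0.003, -1.0]]
ft_force: [0.6, -0.1, 2.5]
grip_width: 0.0393
gripper_force: 10.9
```

>>> {"method": "move_arm", "body": {
  "plan": "0 0 0.001 0 0 0 0.0396; 0 0 0 0 0 0 0.0396; 0 0 0 0 0 0 0.046; 0 0 0 0 0 0 0.056; 0 0 -0.04 0 0 0 0.056; 0 0 -0.04 0 0 0 0.056; 0 0 0 0 0 0 0.056; 0 0 0 0 0 0 0.056"
}}

```text
time_s: 38.8
position: [0.5865, -0.0178, 0.1178]
tool_rot: [[-0.1, 0.995, 0.001], [0.995, 0.1, 0.0], [0.0, 0.001, -1.0]]
ft_force: [0.4, 0.0, -1.1]
grip_width: 0.0558
gripper_force: 0.0
```

```bash
python3 - <<'E'
from h import *
plan([([.5715,.3735,.075],-39.2)],.056)
E
```

```text
7 0.0558 0.0034 0.0061 0 0 0.112 0.056; 0.0559 -0.0028 0.0061 0 0 0.112 0.056; 0.0552 -0.009 0.0062 0 0 0.112 0.056; 0.0538 -0.0152 0.0061 0 0 0.112 0.056; 0.0518 -0.0211 0.0062 0 0 0.112 0.056; 0.0492 -0.0267 0.0061 0 0 0.112 0.056; 0.0458 -0.0321 0.0062 0 0 0.112 0.056
  ->  [0.5715 0.3735 0.075 ]
```

>>> {"method": "move_arm", "body": {
  "plan": "0.056 0.0035 0.006 0 0 0.112 0.056; 0.056 -0.003 0.006 0 0 0.112 0.056; 0.055 -0.009 0.006 0 0 0.112 0.056; 0.054 -0.015 0.006 0 0 0.112 0.056; 0.052 -0.021 0.006 0 0 0.112 0.056; 0.049 -0.0265 0.006 0 0 0.112 0.056; 0.0455 -0.032 0.006 0 0 0.112 0.056; 0 0 0 0 0 0 0.056; 0 0 0 0 0 0 0.056; 0 0 0 0 0 0 0.056"
}}

```text
time_s: 40.05
position: [0.5726, 0.3718, 0.0764]
tool_rot: [[0.633, 0.774, 0.001], [0.774, -0.633, -0.0], [0.001, 0.001, -1.0]]
ft_force: [0.3, 0.5, -0.0]
grip_width: 0.056
gripper_force: 0.0
```

```bash
python3 - <<'E'
from h import *
s=env.observe(); print(s['position'].round(4),np.degrees(np.arctan2(s['tool_rot'][1,1],s['tool_rot'][0,1])),s['tool_rot'][:,2].round(4))
cubes()
plan([([.5717,.3735,.0165],-39)],.056)
E
```

```text
[0.5726 0.3718 0.0764] -39.26347380588409 [ 1.3e-03 -3.0e-04 -1.0e+00]
green hue 67.0 c [0.5722 0.3738] size [34.1 41.5] yaw -38.9 (stripe -38.6, 14.8 mm) z 0.0316 4166
2 0.0003 -0.0009 0.0301 0.001 0 -0.002 0.056; 0.0003 -0.0009 0.03 0.001 0 -0.002 0.056
  ->  [0.5717 0.3735 0.0165]
```

>>> {"method": "move_arm", "body": {
  "plan": "0.001 -0.0015 0.03 0 0 -0.004 0.056; 0 0 0.02 0 0 0 0.056; 0 0 0.0095 0 0 0 0.056; 0 0 0 0 0 0 0.048; 0 0 0 0 0 0 0.0435; 0 0 0 0 0 0 0.041; 0 0 0 0 0 0 0.0396; 0 0 0 0 0 0 0.0396; 0 0 0 0 0 0 0.0396"
}}

```text
time_s: 41.22
position: [0.5722, 0.3751, 0.0181]
tool_rot: [[0.629, 0.778, 0.003], [0.778, -0.629, 0.001], [0.003, 0.002, -1.0]]
ft_force: [-0.9, -0.8, 5.5]
grip_width: 0.0402
gripper_force: 8.7
```

```bash
python3 - <<'E'
from h import *
s=env.observe();p=s['position']
plan([([p[0],p[1],.11],-38.9),([.577,.0690,.10],YAW,7)],.0395)
E
```

```text
2 0.0001 0.0001 -0.046 0.001 -0.001 -0.001 0.0395; 0.0001 0.0001 -0.0459 0.001 -0.001 -0.001 0.0395
  ->  [0.5722 0.375  0.11  ]
7 -0.0336 0.028 0.0014 0 0 -0.111 0.0395; -0.0365 0.024 0.0014 0 0 -0.111 0.0395; -0.039 0.0199 0.0014 0 0 -0.111 0.0395; -0.0409 0.0154 0.0014 0 0 -0.111 0.0395; -0.0424 0.0108 0.0014 0 0 -0.111 0.0395; -0.0433 0.006 0.0014 0 0 -0.111 0.0395; -0.0437 0.0012 0.0015 0 0 -0.111 0.0395
  ->  [0.577 0.069 0.1  ]
```

>>> {"method": "move_arm", "body": {
  "plan": "0 0 -0.025 0 0 0 0.0395; 0 0 -0.04 0 0 0 0.0395; 0 0 -0.027 0 0 0 0.0395; -0.0335 0.028 0.0015 0 0 -0.111 0.0395; -0.0365 0.024 0.0015 0 0 -0.111 0.0395; -0.039 0.02 0.0015 0 0 -0.111 0.0395; -0.041 0.0155 0.0015 0 0 -0.111 0.0395; -0.0425 0.011 0.0015 0 0 -0.111 0.0395; -0.0435 0.006 0.0015 0 0 -0.111 0.0395; -0.0435 0.001 0.0015 0 0 -0.111 0.0395; 0 0 0 0 0 0 0.0395; 0 0 0 0 0 0 0.0395"
}}

```text
time_s: 42.72
position: [0.5759, 0.0691, 0.0985]
tool_rot: [[-0.096, 0.995, 0.002], [0.995, 0.096, 0.001], [0.0, 0.002, -1.0]]
ft_force: [-0.0, 1.2, 0.7]
grip_width: 0.0394
gripper_force: 10.4
```

```bash
python3 - <<'E'
from h import *
im=held(); cv2.imwrite('pics/w7.png',im[:,:,::-1])
plan([([.5782,.0690,.0405],YAW)],.0396)
E
```

```text
held n 6247 top z -13.6 x range -17.1 15.3 y [-16.7  16.7] rect [-1.3  0. ] [34.5 34. ] 0.0
pos [0.5759 0.0691 0.0985] yaw 5.5 tilt [ 1.7e-03  6.0e-04 -1.0e+00] w 0.03942236656281916 10.403992384672165
2 -0.0004 0.0011 0.029 0.001 0 -0.002 0.0396; -0.0004 0.0011 0.029 0.001 0 -0.002 0.0396
  ->  [0.5782 0.069  0.0405]
```

View pics/w7.png

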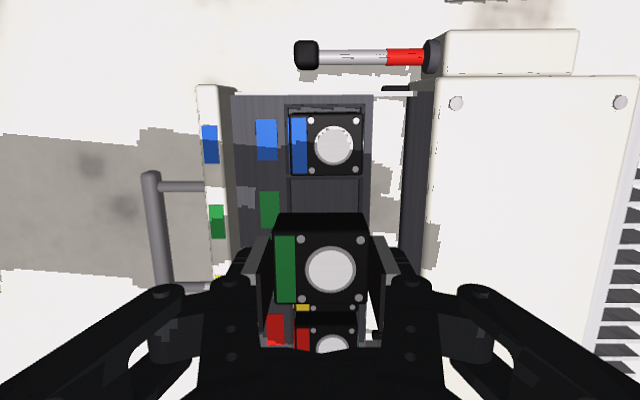

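>>> {"method": "move_arm", "body": {
  "plan": "0.0007 0.0022 0.02 0 0 -0.004 0.0396; 0 0 0.02 0 0 0 0.0396; 0 0 0.008 0 0 0 0.0396; 0 0 0.004 0 0 0 0.0396; 0 0 0.003 0 0 0 0.0396; 0 0 0.002 0 0 0 0.0396; 0 0 0.0015 0 0 0 0.0396; 0 0 0 0 0 0 0.0396; 0 0 0 0 0 0 0.0396"
}}

```text
time_s: 43.9
position: [0.5784, 0.0696, 0.0403]
tool_rot: [[-0.101, 0.995, 0.002], [0.995, 0.101, 0.0], [0.0, 0.003, -1.0]]
ft_force: [-0.4, 2.3, 1.3]
grip_width: 0.0401
gripper_force: 10.6
```

Press 1 mm, release, rise to a viewpoint in which all four seated cubes show.

>>> {"method": "move_arm", "body": {
  "plan": "0 0 0.001 0 0 0 0.0396; 0 0 0 0 0 0 0.0396; 0 0 0 0 0 0 0.046; 0 0 0 0 0 0 0.056; 0 0 -0.04 0 0 0 0.056; 0 0 -0.05 0 0 0 0.056; -0.05 -0.03 -0.04 0 0 0 0.056; -0.05 -0.03 0 0 0 0 0.056; 0 0 0 0 0 0 0.056; 0 0 0 0 0 0 0.056"
}}

```text
time_s: 45.15
position: [0.5313, -0.0298, 0.1642]
tool_rot: [[-0.1, 0.995, 0.002], [0.995, 0.1, 0.001], [0.0, 0.002, -1.0]]
ft_force: [0.2, 0.9, -0.6]
grip_width: 0.0562
gripper_force: 0.0
```

```bash
python3 - <<'E'
from h import *
s=env.observe(); print(s['position'],s['time_s'])
seated(); im,d,cal=grab('wrist','w8.png')
for r in pinpoint('wrist','drawer_handle')[:1]: print(r,atz(cal,r['pixel'],.028))
for r in pinpoint('wrist','shutter_knob')[:1]: print(r,atz(cal,r['pixel'],.044))
E
```

```text
[ 0.53129442 -0.02976525  0.16419169] 45.15
seated [576.3  98.9] [40.7 10.9] 4.9 z 0.0537 slope [-0.006  0.231] 1195
seated [578.7  68.1] [40.6 34.1] 5.7 z 0.0539 slope [0.014 0.003] 3165
seated [583.6  25.8] [40.7 33.3] 5.7 z 0.0539 slope [ 0.012 -0.001] 2737
seated [587.9 -16.6] [41.  33.9] 5.5 z 0.0538 slope [ 0.016 -0.019] 2452
{'pixel': [255.8, 88.6], 'conf': 0.95} [0.47508112 0.03910047 0.028     ]
```

View pics/w8.png

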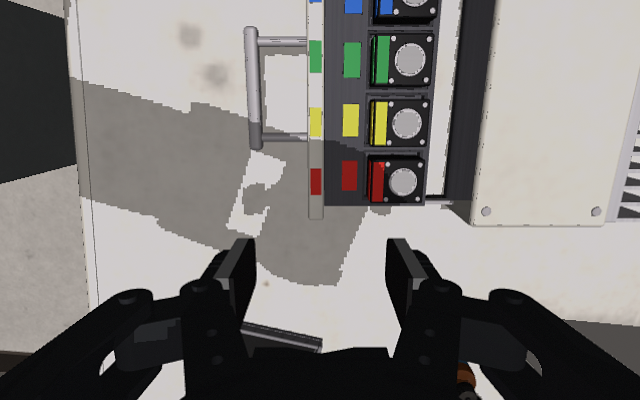

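```bash
python3 - <<'E'
from h import *
plan([([.472,.0395,.1],YAW,3)],.036)
E
```

```text
3 0.0247 -0.0174 0.0213 0.001 0 0 0.036; 0.0247 -0.0174 0.0214 0.001 0 0 0.036; 0.0248 -0.0174 0.0214 0.001 0 0 0.036
  ->  [0.472  0.0395 0.1   ]
```

>>> {"method": "move_arm", "body": {
  "plan": "0.0245 -0.0175 0.0215 0 0 0 0.036; 0.0245 -0.0175 0.0215 0 0 0 0.036; 0.025 -0.0175 0.0215 0 0 0 0.036; 0 0 0 0 0 0 0.036; 0 0 0.04 0 0 0 0.036; 0 0 0.035 0 0 0 0.036; 0 0 0.013 0 0 0 0.036; 0 0 0 0 0 0 0.036; 0 0 0 0 0 0 0; 0 0 0 0 0 0 0; 0 0 0 0 0 0 0",
  "grip_force": 40
}}

```text
time_s: 46.72
position: [0.4727, 0.0383, 0.0126]
tool_rot: [[-0.101, 0.995, 0.004], [0.995, 0.101, -0.0], [-0.001, 0.004, -1.0]]
ft_force: [1.5, 0.5, 5.3]
grip_width: 0.0091
gripper_force: 39.5
```

>>> {"method": "move_arm", "body": {
  "plan": "0 0.015 0 0 0 0 0; 0 0.02 0 0 0 0 0; 0 0.02 0 0 0 0 0; 0 0.02 0 0 0 0 0; 0 0.015 0 0 0 0 0; 0 0.009 0 0 0 0 0; 0 0.005 0 0 0 0 0; 0 0.003 0 0 0 0 0; 0 0 0 0 0 0 0; 0 0 0 0 0 0 0"
}}

```text
time_s: 47.98
position: [0.5788, 0.049, 0.0126]
tool_rot: [[-0.101, 0.995, 0.004], [0.995, 0.101, -0.0], [-0.001, 0.004, -1.0]]
ft_force: [0.5, -1.1, 5.6]
grip_width: 0.0092
gripper_force: 39.6
```

>>> {"method": "move_arm", "body": {
  "plan": "0 0.002 0 0 0 0 0; 0 0.0015 0 0 0 0 0; 0 0.0015 0 0 0 0 0; 0 0 0 0 0 0 0; 0 0 0 0 0 0 0"
}}

```text
time_s: 48.6
position: [0.581, 0.0493, 0.0126]
tool_rot: [[-0.101, 0.995, -0.003], [0.995, 0.101, -0.001], [-0.0, -0.003, -1.0]]
ft_force: [-12.3, -5.1, 13.6]
grip_width: 0.0092
gripper_force: 40.7
```

>>> {"method": "move_arm", "body": {
  "plan": "0 0 0 0 0 0 0.034; 0 0 0 0 0 0 0.034; 0 0 -0.045 0 0 0 0.034; 0 0 -0.045 0 0 0 0.03; 0 0 0 0 0 0 0.03; 0.055 -0.006 0 0 0 0 0.03; 0.0555 -0.0065 0 0 0 0 0.03; 0 0 0 0 0 0 0.03; 0 0 0 0 0 0 0.03"
}}

```text
time_s: 49.72
position: [0.5593, 0.1582, 0.1011]
tool_rot: [[-0.101, 0.995, 0.001], [0.995, 0.101, -0.0], [-0.0, 0.001, -1.0]]
ft_force: [0.4, -1.0, 0.1]
grip_width: 0.0302
gripper_force: 0.0
```

```bash
python3 - <<'E'
from h import *
s=env.observe(); print(s['position'],s['tool_rot'][:,2])
im,d,cal=grab('wrist','w9.png')
for r in pinpoint('wrist','shutter_knob')[:1]: print(r,atz(cal,r['pixel'],.044))
for r in pinpoint('wrist','drawer_handle')[:1]: print(r,atz(cal,r['pixel'],.028))
plan([([.5595,.1586,.039],YAW)],.03)
E
```

```text
[0.55934418 0.1582323  0.10111201] [ 8.38514925e-04 -7.18046938e-05 -9.99999646e-01]
{'pixel': [318.9, 213.6], 'conf': 0.67} [0.55888639 0.15702738 0.044     ]
{'pixel': [336.5, 352.1], 'conf': 0.66} [0.58280729 0.04664027 0.028     ]
2 0.0007 -0.0001 0.0313 0.001 0 -0.001 0.03; 0.0006 -0.0001 0.0313 0.001 0 -0.001 0.03
  ->  [0.5595 0.1586 0.039 ]
```

>>> {"method": "move_arm", "body": {
  "plan": "0 0 0.03 0 0 0 0.03; 0 0 0.02 0 0 0 0.03; 0 0 0.012 0 0 0 0.03; 0 0 0 0 0 0 0.03; 0 0 0 0 0 0 0; 0 0 0 0 0 0 0; 0 0 0 0 0 0 0; 0 0.01 0 0 0 0 0; 0 0.01 0 0 0 0 0; 0 0.007 0 0 0 0 0; 0 0 0 0 0 0 0; 0 0 0 0 0 0 0",
  "grip_force": 30
}}

```text
time_s: 51.38
position: [0.5875, 0.1611, 0.0408]
tool_rot: [[-0.101, 0.995, 0.005], [0.995, 0.101, 0.0], [-0.0, 0.005, -1.0]]
ft_force: [2.2, -2.7, 5.0]
grip_width: 0.0114
gripper_force: 31.5
```

>>> {"method": "move_arm", "body": {
  "plan": "0 0.0015 0 0 0 0 0; 0 0.0015 0 0 0 0 0; 0 0.001 0 0 0 0 0; 0 0 0 0 0 0 0; 0 0 0 0 0 0 0"
}}

```text
time_s: 52.0
position: [0.5899, 0.1613, 0.0407]
tool_rot: [[-0.101, 0.995, 0.001], [0.995, 0.101, -0.0], [-0.0, 0.001, -1.0]]
ft_force: [-5.5, -2.8, 9.8]
grip_width: 0.0118
gripper_force: 31.9
```

>>> {"method": "move_arm", "body": {
  "plan": "0 0.0015 0 0 0 0 0; 0 0 0 0 0 0 0; 0 0 0 0 0 0 0"
}}

```text
time_s: 52.38
position: [0.59, 0.1614, 0.0407]
tool_rot: [[-0.101, 0.995, -0.003], [0.995, 0.101, -0.001], [-0.001, -0.003, -1.0]]
ft_force: [-9.9, -4.3, 13.5]
grip_width: 0.0118
gripper_force: 32.4
```

Firm stop. Release, rise away and check.

>>> {"method": "move_arm", "body": {
  "plan": "0 0 0 0 0 0 0.03; 0 0 0 0 0 0 0.03; 0 0 -0.04 0 0 0 0.03; 0 0 -0.06 0 0 0 0.03; -0.02 -0.04 -0.05 0 0 0 0.03; -0.02 -0.05 -0.04 0 0 0 0.03; 0 0 0 0 0 0 0.03; 0 0 0 0 0 0 0.03"
}}

```text
time_s: 53.38
position: [0.5122, 0.1163, 0.2231]
tool_rot: [[-0.101, 0.995, 0.002], [0.995, 0.101, 0.0], [0.0, 0.002, -1.0]]
ft_force: [0.5, -0.2, -1.0]
grip_width: 0.0301
gripper_force: 0.0
```

```bash
python3 - <<'E'
from h import *
im,d,cal=grab('wrist','w10.png')
for n,z in (('shutter_knob',.044),('drawer_handle',.028)):
    for r in pinpoint('wrist',n)[:1]: print(n,r,atz(cal,r['pixel'],z))
im,d,cal=grab('top'); 
for r in pinpoint('top','old_1')[:1]: print(r,atd(cal,d,r['pixel']))
E
```

```text
shutter_knob {'pixel': [408.8, 133.4], 'conf': 0.81} [0.58967692 0.15988251 0.044     ]
drawer_handle {'pixel': [380.0, 239.0], 'conf': 0.93} [0.58200584 0.04808348 0.028     ]
{'pixel': [420.5, 230.1], 'conf': 0.65} [ 0.50331091 -0.24420423  0.03324984]
```

View pics/w10.png

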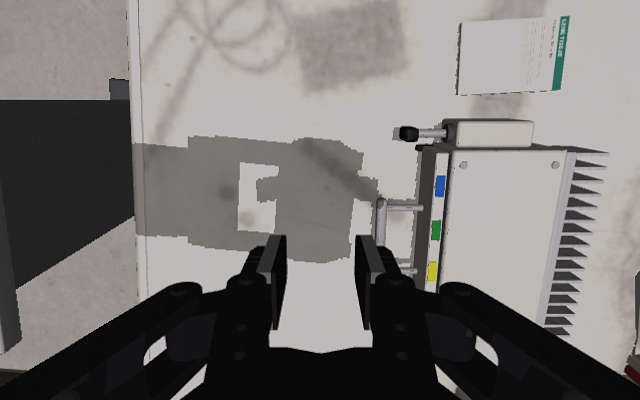

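The picture shows the drawer shut (handle at px 380,239, as at the start). The rod is in with no red band (knob at px 409,133).

```bash
python3 -c "
from rig import env
print(env.close_job())"
```

```text
the job is handed in; nothing more can be done
None
```

The job is handed in, done in the order asked: the one old cube found (yellow pocket) stands in the tray, all four new cubes are seated level in their colours with stripes to the handle, and the drawer and shutter rod are pushed fully in; one grip reading touched 15.2 N on the old cube for a moment, against the 15 N limit.

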